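# Put the lock-nut bin away with its scoop on the lip

### The job

Put the lock-nut bin (the pull-out bin with the yellow label and side rims) away in the bench rack with its scoop on it: the scoop must hang from its own hook over the bin's front rim, on the outside, bowl down and clear of the bench, and the bin must be slid fully home. Leave the other two bins and everything else on the bench where they are.

Things in the scene. Friction and masses are not known exactly. Their poses are not given: they have to be found in the camera images.
- scoop_grip (a point): Middle of the red round grip (16 mm diameter, x = -30 to +22 mm) of an aluminium scoop lying on its belly, this point 40 mm above the bench. Axes: x along the scoop to the bowl's mouth, y across, z up out of the bowl. Bowl: x = +35 to +125 mm, 64 mm wide, 40 mm deep, flat belly at z = -40 mm. Behind the grip a 9 mm rod runs to x = -50 mm and bends down into a hook (see hook_tip).
- hook_tip (a point): In the scoop's hook lip, 4 mm short of its free end; 36 mm behind and 35 mm below the grip point (same axes). The J hook opens towards the bowl: the bend's inner face is 59.5 mm behind the grip point, then the 9 mm lip runs forward 35 mm below the handle rod (rod centres), ending 32 mm behind the grip point. Mouth 26 mm wide, 27 mm deep.
- bowl_tip (a point): Middle of the front edge of the scoop's bowl floor, 125 mm ahead of the grip point and 38.5 mm below it (same axes).
- scoop: The whole scoop, 194 mm long, 48 mm high, about 0.2 kg, same axes; origin on its underside, 40 mm below the grip point. Hung on a rim, its x points down, its belly faces the bin and rests on the front wall, and the bowl stands out 10 to 18 degrees from plumb.
- nuts_lip (a point): Lock-nut bin: grey steel, yellow label and yellow side rims, hex nuts to 60 mm below the rim; 136 mm wide, 220 deep, open top. Point: middle of the top of its front rim, 250 mm above the bench, moving with the bin. x into the rack (way home), y along the rim, z up. Rim: a 10 mm bead centred 5 mm below the point, 128 mm long, on an upright wall 4 mm thick (centred on x = 0) reaching 136 mm down.
- bin_nuts (a joint): How far the lock-nut bin is pulled out of the rack, in m: 0 is fully home (a firm stop), larger is farther out towards the robot. It slides level on runners with about 4 N of friction and stays where it is left. Below the pulled-out bin is free space.
- bolts_lip (a point): Neighbouring bin of the same shape with a white label, full of bolts: middle of the top of its front rim; axes as for the lock-nut bin. It slides just as easily and may stand out up to 50 mm. The bins stand side by side at 155 mm in any order; the fixed teal rack below and between them begins 12 mm behind the front of a bin that is home and is 163 mm high.
- washers_lip (a point): Neighbouring bin of the same shape with a white label, full of flat washers: middle of the top of its front rim; axes as for the lock-nut bin.
- carton: Bystander: small closed cardboard carton, 110 x 80 x 50 mm (x, y, z); origin at the centre of its underside.
- bolt_a: Bystander: large hex bolt standing on its head near the scoop's grip, head 35 mm wide, 77 mm tall; origin at the centre of its underside.
- bolt_b: Bystander: hex bolt standing on its head near the scoop's bowl, head 31 mm wide, 60 mm tall; origin at the centre of its underside.
- wrench: Bystander: steel wrench 180 mm long lying flat in front of the rack; origin at its middle, on the bench, x along it.
- jar: Bystander: small jar beside the carton, 44 mm diameter, 65 mm tall; origin at the centre of its underside.
- spray: Bystander: spray can standing at one side, 54 mm diameter, 170 mm tall; origin at the centre of its underside.
- oil: Bystander: oil bottle standing at the other side (beyond these two, far out at the sides, stand a flat bench scale and a 200 mm tall drawer cabinet), 52 mm diameter, 150 mm tall; origin at the centre of its underside.
There are look-alikes about, which are no part of the job. What is shaped like the scoop but turquoise is not meant.

How it is judged:
By the outcome, as a careful person would: the job done as asked, in the order asked, and still so for the second after the job is handed in, with the robot touching nothing.
It also fails if it takes over 61 s, if anything falls off the work surface, if the arm or the gripper's body presses on something with over 40 N, if the wrist force passes 120 N, or if a joint passes its speed limit or range.

### The arm

A 6-joint arm with a two-finger parallel gripper is mounted at the origin on the work surface. World frame = base frame: x ahead of the robot, y to its left, z up, the work surface at z = 0. Lengths are in m, angles in rad, forces in N, time in s.
With the tool pointing down it reaches from about 0.375 to 0.975 m from the base axis. Payload 3.8 kg.
Tool frame: the origin (TCP) lies between the finger pads; the fingertips stand env.finger_overhang ahead of it and the grasp point (between the pads) lies 8 mm behind it (env.finger_overhang is the distance from the TCP to the fingertips, in m); z points along the fingers, y is the direction in which the jaws open and shut (so a half turn about z gives the same grasp; the last joint's range is limited). The gripper opens to 88 mm and grips with 3 to 60 N. Pads are 18 mm wide; open, the fingers measure 123 mm over their backs; the gripper's body (75 mm by 187 mm) begins 45 mm behind the grasp point.
Start: joints at [1.158, 0.264, 1.604, -0, 1.274, -0.037], TCP at [0.248, 0.628, 0.25] pointing down, gripper open.
Joint ranges: [-2.63, 2.63], [-0.94, 2.18], [0.31, 2.57], [-1.31, 4.45], [0, 2.66], [-2.55, 2.55]. Speed limits (rad/s): [2.57, 2.57, 3.14, 3.14, 3.14, 3.14].

### API

Orientations are given as [roll, pitch, yaw] about the fixed x, y, z axes, in that order (R = Rz(yaw) Ry(pitch) Rx(roll)).
In Python, from rig import env gives the robot as it stands. The module is installed in compiled form; this text tells all that it offers.
- The arm moves only by the tool jog_arm, never from a script. Its argument "deltas" is a list that holds one entry, the list of rows, each a list of 7 numbers: the shift along the tool's x, y, z in mm, then the turn, a rotation vector about the tool's x, y, z in rad, then the closure in counts, from 0 (fully open) to 255 (shut). In form: [[[x, y, z, ax, ay, az, gripper], ...]]. A call has exactly 10 rows; each row shifts and turns the commanded pose from where the row before left it, along the tool's axes as they then stand; what a row does not reach is not made up. A row lasts 1/10 s, in which the tool goes at most 50 mm and 8.59 degrees, less where a joint would pass 70% of its speed; a pose out of reach is approached as far as the arm can. A call is refused whole if a number of a shift passes 50 or a number of a turn 0.15, either way. A call with a gripper value outside its range is refused whole. The fingers move at their own pace and stop on an object; the grip force is fixed at half the most. Time passes only in rows, so rows that do not move let the fingers close, or fill a call up. It gives the time, the measured TCP pose, the force and the opening at its end, in the units of the state.
- env.observe(): the state, without advancing time (a new reading comes with each control period).
- env.grab_frame(name): name is "side" or "top" or "wrist"; returns the picture (400x640x3 uint8, blue, green, red); there is no depth.
- env.camera_params(name): a dict with "fovy" (degrees; the focal length in pixels is half the picture's height over the tangent of half this angle, whatever the lens; pixels are square), "cx", "cy" (the principal point, pixels), "xyz" and "orientation" of the camera in the world. Camera axes: x right, y up, looking along -z (the intrinsics and any distortion apply to the point x, -y, -z); pixel columns grow to the right and rows downward; lengths in m; the calibration is good to about 2 mm. A picture is of the moment at which its call begins: read the wrist's pose just before it. camera_params takes no time and is no camera call; for the wrist camera it gives the pose at the moment of the call.
- env.close_job(): hands the job in, once; it reports no verdict.
Trained networks look in the newest picture that a camera, given by its name, has taken for a name from the list of things; names that differ only in an ending like _2 or _b are one class to them, and where a whole thing is asked for, a point or a joint stands for the part that bears it (a point fixed in the world has none). Each returns a list of dicts, best first, with "p" (0 to 1); they miss things now and then, are a little off and sometimes report something else, mostly with a low value. They report only what shows in the picture. A call takes as long as a camera call. They do not tell look-alikes from the thing itself.
- env.silhouettes(camera, label): "mask" (400x640 bool, what is visible of it).
- env.pinpoint(camera, label): "position" ([x, y, z] in m, in world coordinates, good to about 4 mm: a listed point, or the origin of a listed thing).
The state is a dict: "time_s": time; "joints": joint angles; "dq": joint speeds; "tau": joint torques, N m; "tcp_pos": TCP position; "orientation": TCP orientation; "force": force on the tool from outside, world axes, zero at the start; "moment": the same for the moment, N m; "grip_width": finger opening in m.
Only numpy, scipy, OpenCV 4.12 (cv2) and the standard library are available. Lean on these libraries where they do the work, as an engineer would, in place of code of your own. Each camera call takes 0.05 s, during which the arm holds its last target.

## Working session

There is one attempt and no reset: what is moved stays moved. The work goes in short steps, Python scripts to look and compute and a tool call to move; the robot and the scene stay as the last step left them, time stands still between calls to the robot, and variables do not carry over. Pictures are saved under pics/ and viewed, and the job is handed in when it is done.

Besides the shell and the picture viewer there is one more tool, called after ">>>" as a command line: name --argument value ..., lists and objects as JSON in quotes. jog_arm: Moves the arm, as the interface text tells. Its arguments: {"type":"object","properties":{"deltas":{"type":"array","items":{"type":"array","items":{"type":"array","items":{"type":"number"}}}}},"required":["deltas"]}

```bash
mkdir -p pics; cat > h.py <<'E'
from rig import env
import numpy as np, cv2
from scipy.spatial.transform import Rotation as R
def shot(n,f):
    im=env.grab_frame(n); cv2.imwrite('pics/'+f,im); return im
def Rm(rpy): return R.from_euler('xyz',rpy)
E
python3 - <<'E'
from h import *
s=env.observe();print(s['time_s'],s['tcp_pos'],s['orientation'],s['joints'],env.finger_overhang,s['force'])
for n in ['side','top']:
    shot(n,n+'0.png');print(n,env.camera_params(n))
    for l in ['scoop_grip','nuts_lip','bolts_lip']:
        for d in env.pinpoint(n,l)[:4]: print(n,l,np.round(d['position'],3),round(d['p'],2))
print(env.camera_params('wrist'))
print(env.observe()['time_s'])
E
```

```text
0.0 [0.247483   0.62727902 0.24839975] [-3.13942162e+00 -8.04096037e-05  2.76577744e+00] [ 1.15807693e+00  2.64753217e-01  1.60535207e+00  2.64378549e-07
  1.27365989e+00 -3.69043471e-02] 0.011 [-0.29219094 -0.50609384  0.05613189]
side {'fovy': 53.026180094586344, 'cx': 325.8489725553661, 'cy': 191.66821419616207, 'xyz': array([-0.01749741, -0.81531159,  0.84771611]), 'orientation': array([ 0.96379664, -0.02302514, -0.53917827])}
side scoop_grip [ 0.328 -0.484  0.038] 0.63
side bolts_lip [ 0.621 -0.127  0.249] 0.87
side bolts_lip [0.436 0.316 0.001] 0.52
top {'fovy': 57.97575166708814, 'cx': 326.9006250227969, 'cy': 196.8540289260469, 'xyz': array([ 0.43954295, -0.00890503,  1.33843293]), 'orientation': array([ 0.05419975, -0.00167014, -1.56818422])}
top scoop_grip [ 0.326 -0.479  0.041] 0.6
top nuts_lip [0.549 0.034 0.247] 0.93
top nuts_lip [ 0.457  0.508 -0.004] 0.71
top bolts_lip [ 0.619 -0.125  0.246] 0.61
{'fovy': 62.95016927218467, 'cx': 319.38733307647, 'cy': 199.0200837726547, 'xyz': array([0.17105512, 0.65866532, 0.38410783]), 'orientation': array([-3.25474037e-01, -2.53926967e-04,  1.19603776e+00])}
0.4
```

View pics/side0.png

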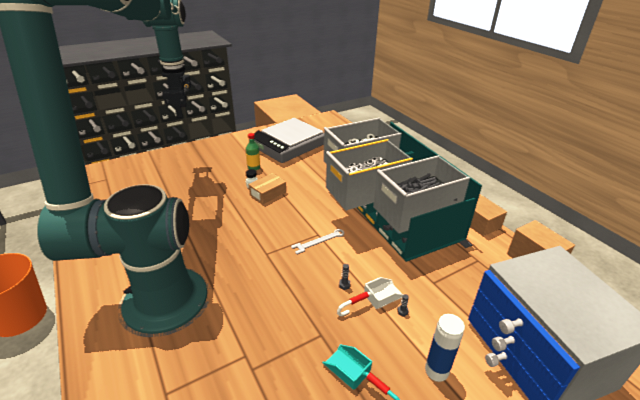

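View pics/top0.png

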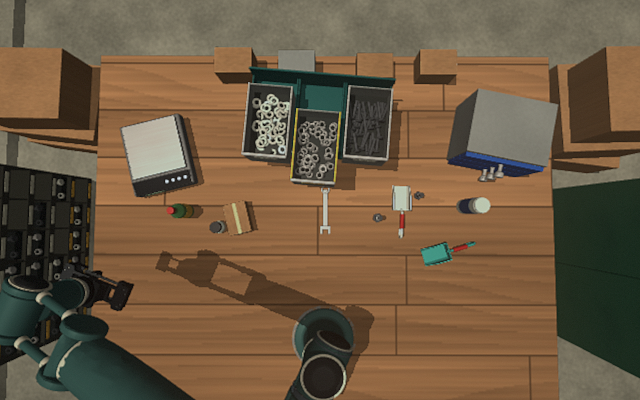

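```bash
cat >> h.py <<'E'
def ray(n,uv,cp=None):
    c=cp or env.camera_params(n); f=200/np.tan(np.radians(c['fovy'])/2)
    d=np.array([(uv[0]-c['cx'])/f,-(uv[1]-c['cy'])/f,-1.0])
    return np.array(c['xyz']),Rm(c['orientation']).apply(d)
def onz(n,uv,z,cp=None):
    o,d=ray(n,uv,cp); return o+d*(z-o[2])/d[2]
def proj(n,p,cp=None):
    c=cp or env.camera_params(n); f=200/np.tan(np.radians(c['fovy'])/2)
    q=Rm(c['orientation']).inv().apply(np.array(p)-c['xyz']); return np.array([c['cx']+f*q[0]/-q[2], c['cy']-f*q[1]/-q[2]])
def tri(obs):
    A=np.zeros((3,3));b=np.zeros(3)
    for n,uv in obs:
        o,d=ray(n,uv);d/=np.linalg.norm(d);M=np.eye(3)-np.outer(d,d);A+=M;b+=M@o
    return np.linalg.solve(A,b)
E
python3 - <<'E'
from h import *
t=cv2.imread('pics/top0.png');s=cv2.imread('pics/side0.png')
a=cv2.resize(t[165:265,340:500],None,fx=5,fy=5,interpolation=cv2.INTER_CUBIC)
b=cv2.resize(s[255:400,310:470],None,fx=4,fy=4,interpolation=cv2.INTER_CUBIC)
cv2.imwrite('pics/ct.png',a);cv2.imwrite('pics/cs.png',b)
for n,im in(('top',t),('side',s)):
    i=im.astype(int);m=((i[...,2]>110)&(i[...,1]<60)&(i[...,0]<60)).astype(np.uint8)
    k,l,st,c=cv2.connectedComponentsWithStats(m)
    for j in range(1,k):
        if st[j,4]>15: print(n,st[j],c[j],onz(n,c[j],.045))
for n in ['top','side']:
  for l in ['hook_tip','bowl_tip','scoop','bolt_a','bolt_b','wrench','washers_lip','spray']:
    if n=='side' and l in('wrench','spray'):continue
    for d in env.pinpoint(n,l)[:3]: print(n,l,np.round(d['position'],3),round(d['p'],2))
E
```

```text
top [400 214   4  14  53] [401.47169811 220.86792453] [ 0.42442716 -0.27781849  0.045     ]
top [454 245  13   7  51] [459.94117647 247.94117647] [ 0.32870477 -0.48539818  0.045     ]
side [248 134   7   5  26] [250.92307692 135.84615385] [0.52523892 0.69085391 0.045     ]
side [ 13 268  33  59 846] [ 32.16903073 296.95626478] [-0.28559247  0.1276247   0.045     ]
side [351 292  18  12  92] [359.32608696 297.4673913 ] [ 0.42384234 -0.28002167  0.045     ]
side [367 373  23  21 141] [377.64539007 383.43971631] [ 0.32655465 -0.48672869  0.045     ]
top hook_tip [ 0.344 -0.516  0.004] 0.84
top hook_tip [ 0.394 -0.278  0.005] 0.79
top bowl_tip [ 0.556 -0.281  0.   ] 0.96
top bowl_tip [ 0.292 -0.366  0.006] 0.67
top scoop [ 0.43  -0.278 -0.002] 0.86
top scoop [ 0.331 -0.482  0.002] 0.61
top bolt_a [ 0.521 -0.342  0.001] 0.61
top bolt_a [ 0.435 -0.195  0.004] 0.38
top bolt_b [ 0.521 -0.342  0.001] 0.61
top bolt_b [ 0.435 -0.195  0.004] 0.38
top wrench [ 0.464 -0.006 -0.001] 0.61
top wrench [ 0.428 -0.279  0.039] 0.19
top washers_lip [0.631 0.183 0.251] 0.68
top spray [ 0.48  -0.513 -0.003] 0.93
top spray [ 0.458  0.506 -0.001] 0.58
side hook_tip [ 0.393 -0.277 -0.001] 0.82
side hook_tip [ 0.62  -0.125  0.249] 0.41
side bowl_tip [ 0.294 -0.359  0.002] 0.86
side bowl_tip [ 0.555 -0.282  0.002] 0.57
side bowl_tip [0.437 0.314 0.002] 0.4
side scoop [ 0.327 -0.484 -0.   ] 0.85
side scoop [ 0.429 -0.28   0.004] 0.78
side bolt_a [ 0.435 -0.197  0.003] 0.69
side bolt_a [ 0.518 -0.349 -0.004] 0.46
side bolt_b [ 0.435 -0.197  0.003] 0.69
side bolt_b [ 0.518 -0.349 -0.004] 0.46
side washers_lip [0.625 0.181 0.254] 0.63
```

View pics/ct.png

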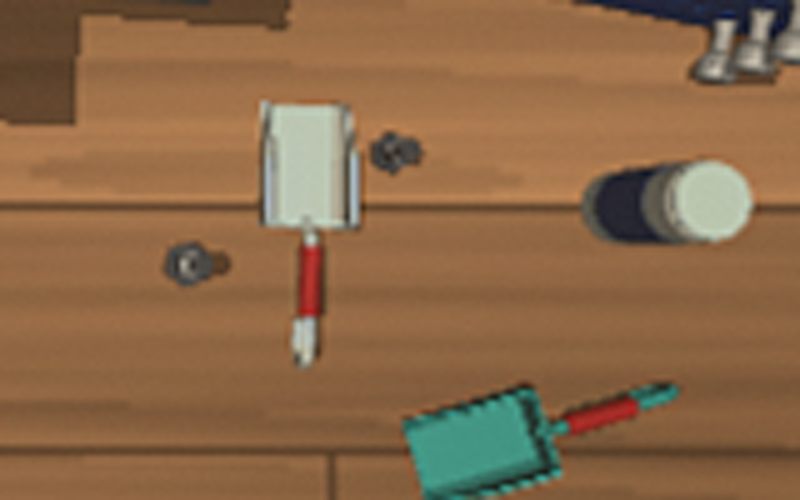

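View pics/cs.png

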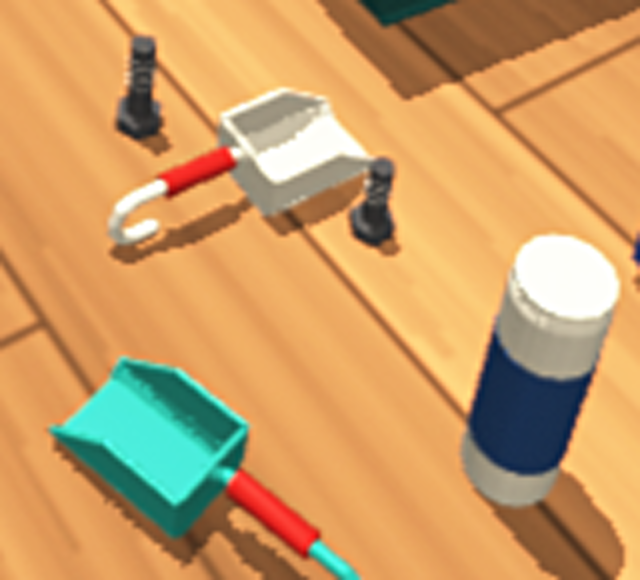

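```bash
python3 - <<'E'
from h import *
t=cv2.imread('pics/top0.png');s=cv2.imread('pics/side0.png')
cv2.imwrite('pics/bt.png',cv2.resize(t[65:195,235:400],None,fx=4.6,fy=4.6,interpolation=cv2.INTER_CUBIC))
cv2.imwrite('pics/bs.png',cv2.resize(s[110:265,310:490],None,fx=3.8,fy=3.8,interpolation=cv2.INTER_CUBIC))
# yellow
for n,im in(('top',t),('side',s)):
    hsv=cv2.cvtColor(im,cv2.COLOR_BGR2HSV);m=cv2.inRange(hsv,(22,150,120),(35,255,255))
    k,l,st,c=cv2.connectedComponentsWithStats(m)
    for j in range(1,k):
        if st[j,4]>15:
            ys,xs=np.nonzero(l==j); v=cv2.fitLine(np.c_[xs,ys].astype(np.float32),cv2.DIST_L2,0,.01,.01).ravel()
            print(n,st[j],c[j].round(1),v[:2])
E
```

```text
top [290 108   8  70 136] [293.8 142.1] [ 0.08824497 -0.9960988 ]
top [334 112   7  70 134] [337.  146.8] [ 0.07975368 -0.9968146 ]
side [330 139  58  14  67] [357.6 145.5] [ 0.9755244  -0.21989101]
side [388 158  24   7  35] [399.5 160.8] [ 0.96921986 -0.24619667]
side [355 166  23   7  28] [367.3 168.9] [ 0.9663362  -0.25728267]
```

View pics/bt.png

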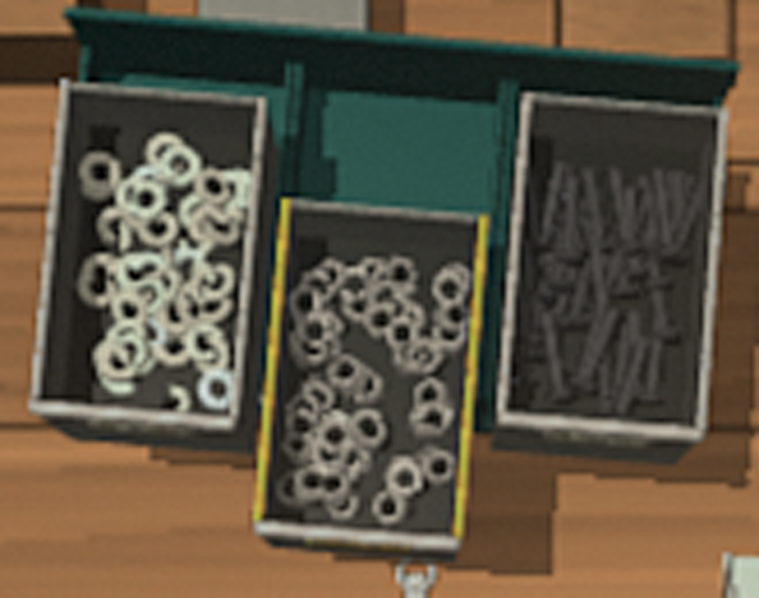

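View pics/bs.png

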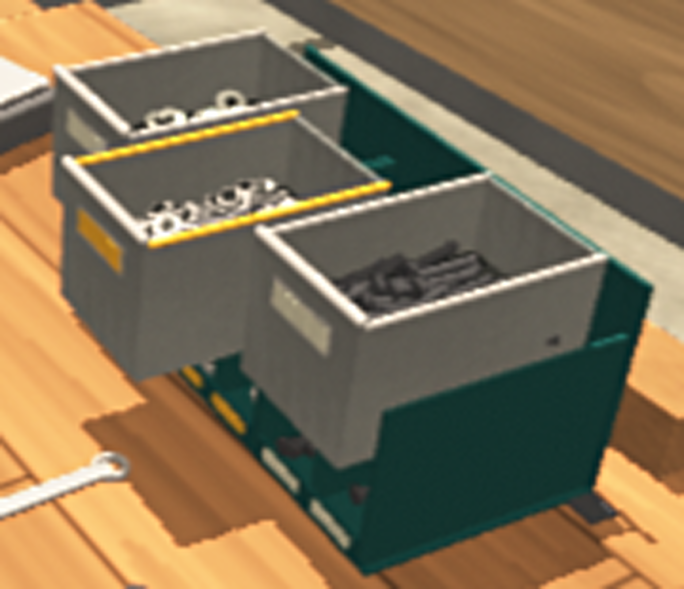

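```bash
python3 - <<'E'
from h import *
for uv in [(291.1,180.2),(334.6,182.4),(297.6,109),(340.3,112)]: print(onz('top',uv,.248).round(4))
for n in ['top','side']:
    for l in ['nuts_lip','scoop_grip','hook_tip','bin_nuts']:
        try:
            for d in env.pinpoint(n,l)[:3]: print(n,l,np.round(d['position'],3),round(d['p'],2))
        except Exception as e: print(e)
p=[.549,.034,.25]
print(proj('side',p),proj('top',p))
print(tri([('top',(401.5,220.9)),('side',(359.3,297.5))]))
E
```

```text
[0.549  0.0981 0.248 ]
[ 0.5427 -0.0338  0.248 ]
[0.7681 0.0799 0.248 ]
[ 0.7592 -0.051   0.248 ]
top nuts_lip [0.549 0.034 0.247] 0.93
top nuts_lip [ 0.457  0.508 -0.004] 0.71
top scoop_grip [ 0.326 -0.479  0.041] 0.6
top hook_tip [ 0.344 -0.516  0.004] 0.84
top hook_tip [ 0.394 -0.278  0.005] 0.79
it knows: bolt, bolts_lip, bowl_tip, carton, hook_tip, jar, nuts_lip, oil, scoop, scoop_grip, spray, washers_lip, wrench
side scoop_grip [ 0.328 -0.484  0.038] 0.63
side hook_tip [ 0.393 -0.277 -0.001] 0.82
side hook_tip [ 0.62  -0.125  0.249] 0.41
it knows: bolt, bolts_lip, bowl_tip, carton, hook_tip, jar, nuts_lip, oil, scoop, scoop_grip, spray, washers_lip, wrench
[338.18921    161.10909471] [312.2202532  180.18779095]
[ 0.4245668  -0.27853614  0.04292554]
```

```bash
cat >> h.py <<'E'
def plan(way,grip,start=None):
    """way: list of (pos, Rotation, nrows)"""
    if start is None:
        s=env.observe(); p=np.array(s['tcp_pos']);r=Rm(s['orientation'])
    else: p,r=start
    rows=[]
    for P,Q,n in way:
        for k in range(n,0,-1):
            tp=p+(np.array(P)-p)/k
            rv=(r.inv()*Q).as_rotvec()/k
            d=r.inv().apply(tp-p)*1000
            d=np.round(d,1); rv=np.round(rv,3)
            if abs(d).max()>50 or np.linalg.norm(d)>50 or np.linalg.norm(rv)>.1499: print('LIMIT',len(rows),d,rv)
            rows.append([*d.tolist(),*rv.tolist(),grip])
            p=p+r.apply(d/1000); r=r*R.from_rotvec(rv)
    while len(rows)%10: rows.append([0,0,0,0,0,0,grip])
    for i in range(0,len(rows),10): print('[['+',\n'.join(str(x).replace(' ','').replace('.0,',',').replace('-0,','0,') for x in rows[i:i+10])+']]\n')
    print('end',p.round(4),r.as_euler('xyz').round(3))
def tool(z,y):
    z=np.array(z,float);z/=np.linalg.norm(z);y=np.array(y,float);y-=z*(y@z);y/=np.linalg.norm(y)
    return R.from_matrix(np.c_[np.cross(y,z),y,z])
def st():
    s=env.observe();print(s['time_s'],np.round(s['tcp_pos'],4),np.round(s['orientation'],3),'q',np.round(s['joints'],3),'F',np.round(s['force'],1),'w',round(s['grip_width'],4));return s
E
python3 - <<'E'
from h import *
az=lambda a:(np.cos(a),np.sin(a),0)
D=(0,0,-1)
w=[]
P=lambda r,a,z:(r*np.cos(a),r*np.sin(a),z)
# az from 1.195 to -.577 ; y az 1.195 -> -1.59
a0,a1=1.195,-.577; y0,y1=1.195,-1.591
N=20
for k in range(1,N+1):
    t=k/N; a=a0+(a1-a0)*t
    r=.674+(.51-.674)*t; z=min(.25+.1*min(1,k/4),.35-.2*max(0,(k-14)/6))
    w.append((P(r,a,z),tool(D,az(y0+(y1-y0)*t)),1))
plan(w,80)
E
```

```text
LIMIT 0 [-58.9 -11.8 -25.3] [0.    0.    0.139]
LIMIT 1 [-58.7  -7.9 -25. ] [0.   0.   0.14]
LIMIT 2 [-58.2  -4.8 -25. ] [0.    0.    0.139]
LIMIT 3 [-57.7  -2.  -25. ] [ 0.    -0.     0.139]
LIMIT 4 [-57.    0.8   0. ] [ 0.   -0.    0.14]
LIMIT 5 [-56.2   3.6   0. ] [ 0.    -0.     0.139]
LIMIT 6 [-55.3   6.2   0. ] [ 0.    -0.     0.139]
LIMIT 7 [-54.1   8.8   0. ] [ 0.    -0.     0.139]
LIMIT 8 [-53.   11.2   0. ] [ 0.   -0.    0.14]
LIMIT 9 [-51.6  13.7   0. ] [ 0.    -0.     0.139]
LIMIT 10 [-50.3  15.9   0. ] [ 0.    -0.     0.139]
LIMIT 11 [-48.8  18.1   0. ] [ 0.   -0.    0.14]
LIMIT 12 [-47.1  20.1   0. ] [ 0.    -0.     0.139]
LIMIT 13 [-45.5  22.1   0. ] [ 0.    -0.     0.139]
LIMIT 14 [-43.7  23.9  33.3] [-0.   -0.    0.14]
LIMIT 15 [-41.9  25.6  33.4] [-0.    -0.     0.139]
LIMIT 16 [-40.1  27.3  33.3] [-0.    -0.     0.139]
LIMIT 17 [-38.1  28.6  33.3] [-0.    -0.     0.139]
LIMIT 18 [-36.1  30.   33.4] [-0.   -0.    0.14]
LIMIT 19 [-34.2  31.3  33.3] [-0.    -0.     0.139]
[[[-58.9,-11.8,-25.3,0,0,0.139,80],
[-58.7,-7.9,-25,0,0,0.14,80],
[-58.2,-4.8,-25,0,0,0.139,80],
[-57.7,-2,-25,0,0,0.139,80],
[-57,0.8,0,0,0,0.14,80],
[-56.2,3.6,0,0,0,0.139,80],
[-55.3,6.2,0,0,0,0.139,80],
[-54.1,8.8,0,0,0,0.139,80],
[-53,11.2,0,0,0,0.14,80],
[-51.6,13.7,0,0,0,0.139,80]]]

[[[-50.3,15.9,0,0,0,0.139,80],
[-48.8,18.1,0,0,0,0.14,80],
[-47.1,20.1,0,0,0,0.139,80],
[-45.5,22.1,0,0,0,0.139,80],
[-43.7,23.9,33.3,0,0,0.14,80],
[-41.9,25.6,33.4,0,0,0.139,80],
[-40.1,27.3,33.3,0,0,0.139,80],
[-38.1,28.6,33.3,0,0,0.139,80],
[-36.1,30,33.4,0,0,0.14,80],
[-34.2,31.3,33.3,0,0,0.139,80]]]

end [ 0.4274 -0.2782  0.15  ] [-3.142 -0.    -0.02 ]
```

```bash
python3 - <<'E'
from h import *
az=lambda a:(np.cos(a),np.sin(a),0)
D=(0,0,-1)
w=[]
P=lambda r,a,z:(r*np.cos(a),r*np.sin(a),z)
a0,a1=1.195,-.577; y0,y1=1.195,-1.591
N=30
for k in range(1,N+1):
    t=k/N; a=a0+(a1-a0)*t
    r=.674+(.46-.674)*min(1,t*1.5)+.0*t; z=min(.25+.1*min(1,k/5),.35-.1*max(0,(k-22)/8))
    if t>.67: r=.46+(.51-.46)*(t-.67)/.33
    w.append((P(r,a,z),tool(D,az(y0+(y1-y0)*t)),1))
plan(w,80)
E
```

```text
[[[-39.2,-12.9,-20.3,0,0,0.093,80],
[-38.9,-10.5,-20,0,0,0.093,80],
[-38.6,-9.2,-20,0,0,0.093,80],
[-38.2,-8,-20,0,0,0.092,80],
[-37.9,-6.7,-20,0,0,0.093,80],
[-37.5,-5.6,0,0,0,0.093,80],
[-37,-4.4,0,0,0,0.093,80],
[-36.5,-3.2,0,0,0,0.093,80],
[-36,-2.2,0,0,0,0.093,80],
[-35.4,-1.1,0,0,0,0.093,80]]]

[[[-34.9,-0.1,0,0,0,0.093,80],
[-34.2,0.8,0,0,0,0.092,80],
[-33.6,1.8,0,0,0,0.093,80],
[-33,2.6,0,0,0,0.093,80],
[-32.2,3.5,0,0,0,0.093,80],
[-31.6,4.3,0,0,0,0.093,80],
[-30.9,5.1,0,0,0,0.093,80],
[-30.1,5.7,0,0,0,0.093,80],
[-29.4,6.5,0,0,0,0.092,80],
[-28.6,7,0,0,0,0.093,80]]]

[[[-19.1,20.1,0,0,0,0.093,80],
[-18.3,21.2,0,0,0,0.093,80],
[-17.7,22.1,12.5,0,0,0.093,80],
[-17.2,22.9,12.5,0,0,0.093,80],
[-16.7,23.6,12.5,0,0,0.093,80],
[-16,24.4,12.5,0,0,0.093,80],
[-15.4,25.2,12.5,0,0,0.092,80],
[-14.8,25.9,12.5,0,0,0.093,80],
[-14,26.6,12.5,0,0,0.093,80],
[-13.4,27.4,12.5,0,0,0.093,80]]]

end [ 0.4274 -0.2783  0.25  ] [-3.142 -0.    -0.02 ]
```

>>> jog_arm --deltas '[[[-39,-13,-20,0,0,0.093,80],[-39,-10.5,-20,0,0,0.093,80],[-38.5,-9,-20,0,0,0.093,80],[-38,-8,-20,0,0,0.093,80],[-38,-7,-20,0,0,0.093,80],[-37.5,-5.5,0,0,0,0.093,80],[-37,-4.5,0,0,0,0.093,80],[-36.5,-3,0,0,0,0.093,80],[-36,-2,0,0,0,0.093,80],[-35.5,-1,0,0,0,0.093,80]]]'

```text
time_s: 2.4
tcp_pos: [0.4671, 0.3208, 0.3498]
orientation: [3.141, -0.0, 1.832]
force: [0.3, 0.1, 0.6]
grip_width: 0.0603
```

>>> jog_arm --deltas '[[[-35,0,0,0,0,0.093,80],[-34,1,0,0,0,0.093,80],[-33.5,2,0,0,0,0.093,80],[-33,2.5,0,0,0,0.093,80],[-32,3.5,0,0,0,0.093,80],[-31.5,4.5,0,0,0,0.093,80],[-31,5,0,0,0,0.093,80],[-30,5.5,0,0,0,0.093,80],[-29.5,6.5,0,0,0,0.093,80],[-28.5,7,0,0,0,0.093,80]]]'

```text
time_s: 3.4
tcp_pos: [0.4592, 0.0057, 0.3499]
orientation: [3.141, -0.0, 0.902]
force: [0.3, 0.4, 1.2]
grip_width: 0.0603
```

>>> jog_arm --deltas '[[[-19,20,0,0,0,0.093,80],[-18,21,0,0,0,0.093,80],[-17.5,22,12.5,0,0,0.093,80],[-17,23,12.5,0,0,0.093,80],[-16.5,23.5,12.5,0,0,0.093,80],[-16,24.5,12.5,0,0,0.093,80],[-15.5,25,12.5,0,0,0.093,80],[-15,26,12.5,0,0,0.093,80],[-14,26.5,12.5,0,0,0.093,80],[-13.5,27.5,12.5,0,0,0.093,80]]]'

```text
time_s: 4.4
tcp_pos: [0.4258, -0.2778, 0.2494]
orientation: [3.141, -0.001, -0.028]
force: [0.0, 0.5, -0.2]
grip_width: 0.0603
```

```bash
python3 - <<'E'
from h import *
s=st();cp=env.camera_params('wrist');shot('wrist','w1.png');print(repr(cp))
s=st()
for l in ['scoop_grip','hook_tip','bowl_tip','bolt_a']:
    for d in env.pinpoint('wrist',l)[:3]: print(l,np.round(d['position'],4),round(d['p'],2))
E
```

```text
4.4 [ 0.4258 -0.2778  0.2494] [ 3.141e+00 -1.000e-03 -2.800e-02] q [-0.627 -0.054  1.954  0.     1.241  0.972] F [ 0.   0.5 -0.2] w 0.0603
{'fovy': 62.95016927218467, 'cx': 319.38733307647, 'cy': 199.0200837726547, 'xyz': array([ 0.51030343, -0.27993191,  0.38407865]), 'orientation': array([-3.25369617e-01,  3.59628314e-04, -1.59772035e+00])}
4.45 [ 0.4233 -0.2806  0.247 ] [ 3.14   0.004 -0.033] q [-0.632 -0.052  1.956 -0.004  1.239  0.973] F [-1.8 -2.7 -0.7] w 0.0605
scoop_grip [ 0.4259 -0.2773  0.0383] 0.86
scoop_grip [ 0.3306 -0.4794  0.0406] 0.8
hook_tip [ 0.3399 -0.5126  0.0056] 0.87
bowl_tip [ 0.2921 -0.363   0.0015] 0.64
bowl_tip [ 0.5502 -0.2814  0.0023] 0.6
bolt_a [ 0.5155 -0.345   0.0012] 0.97
bolt_a [ 4.415e-01 -1.957e-01 -2.000e-04] 0.56
bolt_a [ 0.4626 -0.0029 -0.0036] 0.36
```

View pics/w1.png

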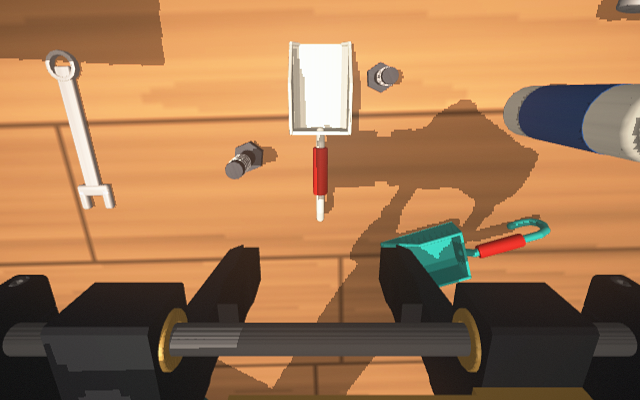

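```bash
python3 - <<'E'
from h import *
cp={'fovy': 62.95016927218467, 'cx': 319.38733307647, 'cy': 199.0200837726547, 'xyz': np.array([ 0.51030343, -0.27993191,  0.38407865]), 'orientation': np.array([-3.25369617e-01,  3.59628314e-04, -1.59772035e+00])}
im=cv2.imread('pics/w1.png').astype(int)
m=(im[...,2]>120)&(im[...,1]<60)&(im[...,0]<60);m[:,360:]=0
ys,xs=np.nonzero(m);print(xs.min(),xs.max(),ys.min(),ys.max(),xs.mean(),ys.mean())
for uv,z in [((xs.mean(),ys.mean()),.043),((320.5,147),.043),((320,195),.043),((320,219),.04),((322,43),.002),((290,133),.02),((353,133),.02)]: print(onz('wrist',uv,z,cp).round(4))
E
```

```text
313 327 148 194 320.09220985691576 170.84101748807632
[ 0.4271 -0.2783  0.043 ]
[ 0.4526 -0.2794  0.043 ]
[ 0.3999 -0.2775  0.043 ]
[ 0.3703 -0.2767  0.04  ]
[ 0.5564 -0.2838  0.002 ]
[ 0.4651 -0.2462  0.02  ]
[ 0.4632 -0.3156  0.02  ]
```

```bash
python3 - <<'E'
from h import *
ph=np.radians(40);yw=-.03
xs=np.array([np.cos(yw),np.sin(yw),0]);ys=np.array([-np.sin(yw),np.cos(yw),0]);zs=np.array([0,0,1.])
zt=xs*np.sin(ph)-zs*np.cos(ph)
T=tool(zt,-ys)
g=np.array([.4325,-.279,.041])+.008*zt
print(g)
plan([(g-.09*zt,T,10)],100)
plan([(g,T,8)],100,(g-.09*zt,T))
E
```

```text
[ 0.43763999 -0.27915425  0.03487164]
[[[-4.7,0.2,14.6,0,0.07,0.001,100],
[-5.7,0.2,14.3,0,0.07,0.001,100],
[-6.6,0.2,13.8,0,0.07,0,100],
[-7.6,0.2,13.3,0,0.07,0.001,100],
[-8.5,0.3,12.8,0,0.07,0,100],
[-9.4,0.3,12.1,0,0.07,0.001,100],
[-10.2,0.2,11.5,-0.001,0.069,0,100],
[-11,0.3,10.7,0,0.07,0.001,100],
[-11.7,0.2,9.9,-0.001,0.069,0,100],
[-12.4,0.3,9.1,0,0.07,0,100]]]

end [ 0.3798 -0.2774  0.1038] [ 3.141 -0.699 -0.029]
[[[0,0,11.3,0,0,0,100],
[0,0,11.2,0,0,0,100],
[0,0,11.3,0,0,0,100],
[0,0,11.2,0,0,0,100],
[0,0,11.3,0,0,0,100],
[0,0,11.2,0,0,0,100],
[0,0,11.3,0,0,0,100],
[0,0,11.2,0,0,0,100],
[0,0,0,0,0,0,100],
[0,0,0,0,0,0,100]]]

end [ 0.4376 -0.2792  0.0349] [ 3.142 -0.698 -0.03 ]
```

>>> jog_arm --deltas '[[[-5,0,14.5,0,0.07,0,100],[-6,0,14,0,0.07,0,100],[-7,0.5,14,0,0.07,0,100],[-8,0,13,0,0.07,0,100],[-8.5,0.5,13,0,0.07,0,100],[-9.5,0,12,0,0.07,0,100],[-10,0.5,11.5,0,0.07,0,100],[-11,0,10.5,0,0.07,0,100],[-11.5,0.5,10,0,0.07,0,100],[-12,0,9,0,0.07,0,100]]]'

```text
time_s: 5.65
tcp_pos: [0.3796, -0.2775, 0.1056]
orientation: [3.136, -0.705, -0.018]
force: [0.6, -0.7, -0.7]
grip_width: 0.0535
```

```bash
python3 - <<'E'
from h import *
s=st();shot('wrist','w2.png')
from scipy.optimize import fsolve
q=s['joints'];r=np.hypot(*s['tcp_pos'][:2]);z=s['tcp_pos'][2]
print(q)
E
```

```text
5.65 [ 0.3796 -0.2775  0.1056] [ 3.136 -0.705 -0.018] q [-1.1   -0.161  2.516  1.057  0.712 -0.317] F [ 0.6 -0.7 -0.7] w 0.0535
[-1.09961817 -0.16144696  2.51614693  1.05746865  0.71196242 -0.31734363]
```

View pics/w2.png

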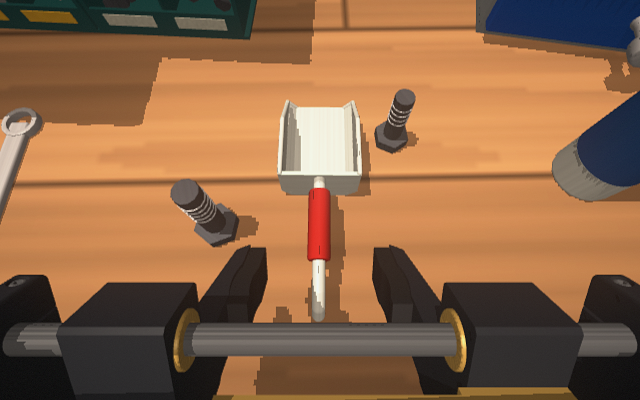

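>>> jog_arm --deltas '[[[0,0,12,0,0,0,100],[0,0,12,0,0,0,100],[0,0,12,0,0,0,100],[0,0,12,0,0,0,100],[0,0,12,0,0,0,100],[0,0,12,0,0,0,100],[0,0,10,0,0,0,100],[0,0,8,0,0,0,100],[0,0,0,0,0,0,100],[0,0,0,0,0,0,100]]]'

```text
time_s: 6.7
tcp_pos: [0.4377, -0.2786, 0.0364]
orientation: [3.141, -0.701, -0.022]
force: [-0.7, -1.3, -0.5]
grip_width: 0.0532
```

```bash
python3 - <<'E'
from h import *
s=st();shot('wrist','w3.png');im=shot('side','s3.png')
cv2.imwrite('pics/s3c.png',cv2.resize(im[210:360,270:450],None,fx=4,fy=4,interpolation=cv2.INTER_CUBIC))
E
```

```text
6.7 [ 0.4377 -0.2786  0.0364] [ 3.141 -0.701 -0.022] q [-0.952  0.086  2.474  1.384  0.554 -0.579] F [-0.7 -1.3 -0.5] w 0.0532
```

View pics/w3.png

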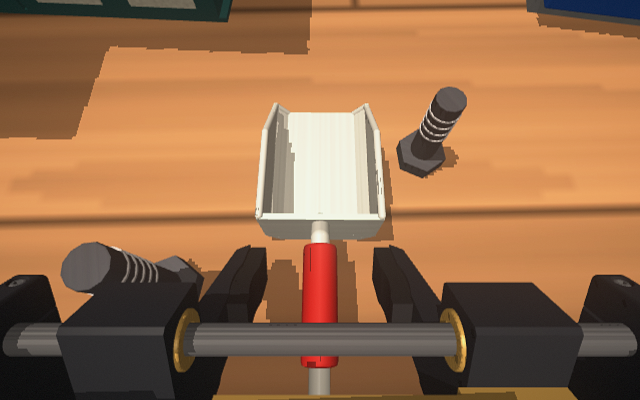

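View pics/s3c.png

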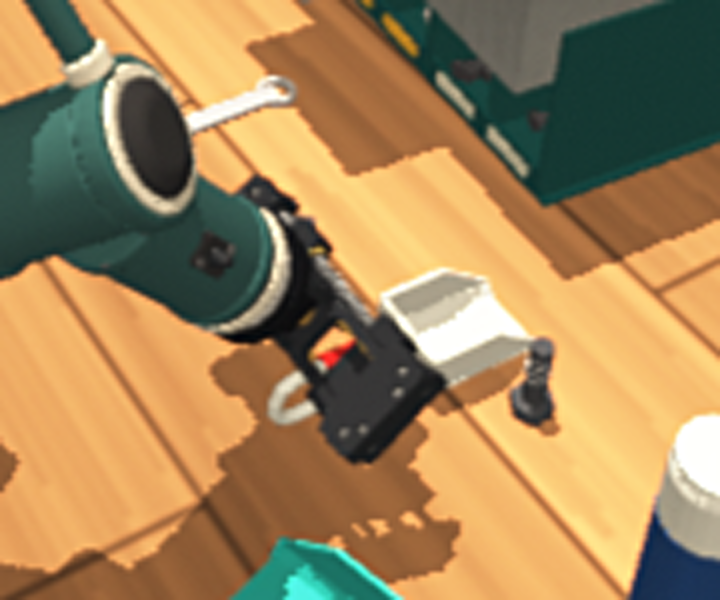

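>>> jog_arm --deltas '[[[0,0,0,0,0,0,255],[0,0,0,0,0,0,255],[0,0,0,0,0,0,255],[0,0,0,0,0,0,255],[0,0,0,0,0,0,255],[0,0,0,0,0,0,255],[0,0,0,0,0,0,255],[0,0,0,0,0,0,255],[0,0,0,0,0,0,255],[0,0,0,0,0,0,255]]]'

```text
time_s: 7.8
tcp_pos: [0.4365, -0.2789, 0.0354]
orientation: [3.141, -0.7, -0.024]
force: [-1.0, -0.4, 1.0]
grip_width: 0.015
```

```bash
python3 - <<'E'
from h import *
s=st()
yw=-.022
xs=np.array([np.cos(yw),np.sin(yw),0]);zs=np.array([0,0,1.])
p=np.array(s['tcp_pos']);r=Rm(s['orientation'])
D=tool((0,0,-1),r.as_matrix()[:,1])
plan([(p+[0,0,.06],r,4),(p+[0,0,.19],D,6)],255)
E
```

```text
7.8 [ 0.4365 -0.2789  0.0354] [ 3.141 -0.7   -0.024] q [-0.954  0.087  2.476  1.386  0.553 -0.582] F [-1.  -0.4  1. ] w 0.015
[[[9.7,0,-11.5,0,0,0,255],
[9.6,0,-11.5,0,0,0,255],
[9.7,0,-11.4,0,0,0,255],
[9.6,0,-11.5,0,0,0,255],
[14,0,-16.6,0,-0.117,0,255],
[11.9,0,-18.1,0,-0.117,0,255],
[9.7,0,-19.3,0,-0.116,0,255],
[7.5,0,-20.4,0,-0.117,0,255],
[5,0,-21.1,0,-0.116,0,255],
[2.5,0,-21.5,0,-0.117,0,255]]]

end [ 0.4365 -0.2789  0.2255] [ 3.141  0.    -0.024]
```

>>> jog_arm --deltas '[[[9.5,0,-11.5,0,0,0,255],[9.5,0,-11.5,0,0,0,255],[9.5,0,-11.5,0,0,0,255],[9.5,0,-11.5,0,0,0,255],[14,0,-16.5,0,-0.117,0,255],[12,0,-18,0,-0.117,0,255],[9.5,0,-19.5,0,-0.117,0,255],[7.5,0,-20.5,0,-0.117,0,255],[5,0,-21,0,-0.117,0,255],[2.5,0,-21.5,0,-0.117,0,255]]]'

```text
time_s: 8.8
tcp_pos: [0.4278, -0.2745, 0.2026]
orientation: [-3.125, -0.113, -0.01]
force: [1.2, -0.0, -3.0]
grip_width: 0.0145
```

```bash
python3 - <<'E'
from h import *
s=st();im=shot('side','s4.png');shot('wrist','w4.png')
cv2.imwrite('pics/s4c.png',cv2.resize(im[150:350,260:500],None,fx=3,fy=3,interpolation=cv2.INTER_CUBIC))
E
```

```text
8.8 [ 0.4278 -0.2745  0.2026] [-3.125 -0.113 -0.01 ] q [-0.673 -0.071  2.063  0.093  1.072  0.866] F [ 1.2 -0.  -3. ] w 0.0145
```

View pics/s4c.png

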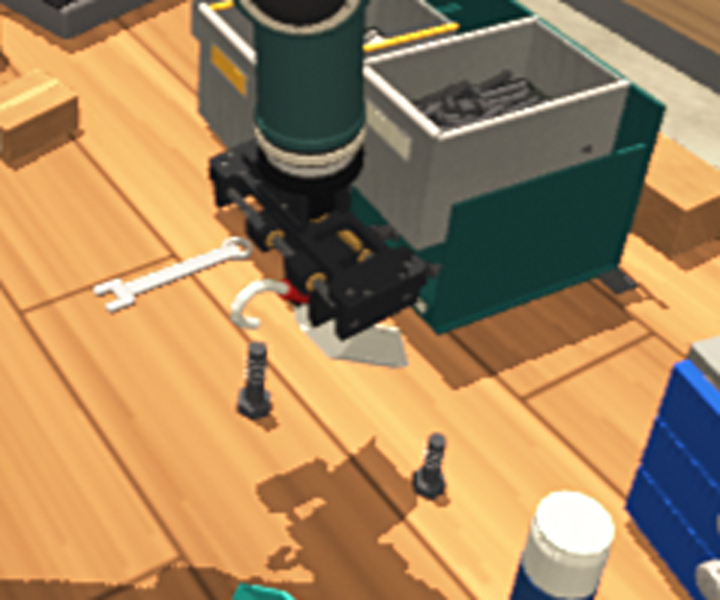

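View pics/w4.png

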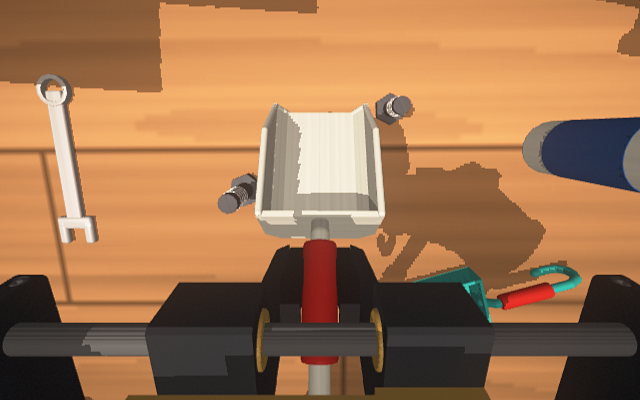

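```bash
cat >> h.py <<'E'
YR=-.075
xr=np.array([np.cos(YR),np.sin(YR),0]);yr=np.array([-np.sin(YR),np.cos(YR),0]);zr=np.array([0,0,1.])
def hang(th=22,b=.0027,up=0,out=0,lip=(.547,.033,.250),ph=40,ts=(.007,0,-.0046),dy=0):
    t=np.radians(th);p=np.radians(ph)
    x_s=-xr*np.sin(t)-zr*np.cos(t); z_s=-xr*np.cos(t)+zr*np.sin(t); y_s=np.cross(z_s,x_s)
    bead=np.array(lip)-[0,0,.005]
    C=bead+xr*b-zr*.007+zr*up-xr*out+yr*dy
    grip=C+x_s*.0465+z_s*.0175
    tcp=grip+x_s*ts[0]+y_s*ts[1]+z_s*ts[2]
    return tcp,tool(x_s*np.sin(p)-z_s*np.cos(p),-y_s),grip
E
python3 - <<'E'
from h import *
print(hang()[0],hang()[2],hang(up=.05,out=.05)[0])
az=lambda a:(np.cos(a),np.sin(a),0)
w=[];a0,a1=-.571,.06;y0,y1=-1.58,1.496;N=30
for k in range(1,N+1):
    t=k/N;a=a0+(a1-a0)*t;r=.508+(.44-.508)*t;z=.2026+(.35-.2026)*min(1,t*2)
    w.append(((r*np.cos(a),r*np.sin(a),z),tool((0,0,-1),az(y0+(y1-y0)*t)),1))
plan(w,255)
E
```

```text
[0.51778025 0.0351956  0.19322809] [0.51614207 0.03531869 0.20144157] [0.46792081 0.03894208 0.24322809]
LIMIT 0 [ -0.7 -11.8  -6.8] [-0.006 -0.124 -0.099]
[[[-0.7,-11.8,-6.8,-0.006,-0.124,-0.099,255],
[4.5,-9.9,-9.9,0,0,-0.102,255],
[5.2,-9.5,-9.8,0,0,-0.103,255],
[5.9,-9,-9.8,0,0,-0.102,255],
[6.6,-8.4,-9.8,0,0,-0.103,255],
[7.3,-7.9,-9.9,0,0,-0.102,255],
[7.8,-7.2,-9.8,0,0,-0.103,255],
[8.3,-6.5,-9.8,0,0,-0.102,255],
[8.8,-5.8,-9.8,0,0,-0.103,255],
[9.1,-5.1,-9.9,0,0,-0.102,255]]]

[[[9.6,-4.3,-9.8,0,0,-0.103,255],
[9.7,-3.5,-9.8,0,0,-0.102,255],
[10,-2.7,-9.8,0,0,-0.103,255],
[10.1,-1.8,-9.8,0,0,-0.103,255],
[10.2,-1.1,-9.9,0,0,-0.102,255],
[10.2,-0.2,0,0,0,-0.103,255],
[10.2,0.6,0,0,0,-0.102,255],
[10,1.4,0,0,0,-0.103,255],
[9.8,2.2,0,0,0,-0.102,255],
[9.6,3,0,0,0,-0.103,255]]]

[[[9.2,3.7,0.1,0,0,-0.102,255],
[8.9,4.4,0,0,0,-0.103,255],
[8.5,5.1,0,0,0,-0.102,255],
[7.9,5.7,0,0,0,-0.103,255],
[7.5,6.4,0,0,0,-0.102,255],
[6.9,6.8,0,0,0,-0.103,255],
[6.3,7.4,0,0,0,-0.102,255],
[5.7,7.8,0,0,0,-0.103,255],
[4.9,8.2,0,0,0,-0.103,255],
[4.3,8.5,0,0,0,-0.102,255]]]

end [0.4392 0.0263 0.35  ] [ 3.141 -0.     3.067]
```

>>> jog_arm --deltas '[[[-0.5,-12,-7,0,-0.11,-0.09,255],[4.5,-10,-10,0,0,-0.103,255],[5,-9.5,-10,0,0,-0.103,255],[6,-9,-10,0,0,-0.103,255],[6.5,-8.5,-10,0,0,-0.103,255],[7.5,-8,-10,0,0,-0.103,255],[8,-7,-10,0,0,-0.103,255],[8.5,-6.5,-10,0,0,-0.103,255],[9,-6,-10,0,0,-0.103,255],[9,-5,-10,0,0,-0.103,255]]]'

```text
time_s: 9.9
tcp_pos: [0.4495, -0.1692, 0.2973]
orientation: [-3.14, -0.017, 1.014]
force: [-0.0, -0.1, -1.7]
grip_width: 0.0149
```

>>> jog_arm --deltas '[[[9.5,-4.5,-10,0,0,-0.103,255],[10,-3.5,-10,0,0,-0.103,255],[10,-2.5,-10,0,0,-0.103,255],[10,-2,-10,0,0,-0.103,255],[10,-1,-10,0,0,-0.103,255],[10,0,0,0,0,-0.103,255],[10,0.5,0,0,0,-0.103,255],[10,1.5,0,0,0,-0.103,255],[10,2,0,0,0,-0.103,255],[9.5,3,0,0,0,-0.103,255]]]'

```text
time_s: 10.9
tcp_pos: [0.4529, -0.0685, 0.3481]
orientation: [3.128, -0.011, 2.044]
force: [0.6, 0.2, -2.1]
grip_width: 0.0147
```

>>> jog_arm --deltas '[[[9,3.5,0,0,0,-0.103,255],[9,4.5,0,0,0,-0.103,255],[8.5,5,0,0,0,-0.103,255],[8,5.5,0,0,0,-0.103,255],[7.5,6.5,0,0,0,-0.103,255],[7,7,0,0,0,-0.103,255],[6.5,7.5,0,0,0,-0.103,255],[5.5,8,0,0,0,-0.103,255],[5,8,0,0,0,-0.103,255],[4.5,8.5,0,0,0,-0.103,255]]]'

```text
time_s: 11.9
tcp_pos: [0.4342, 0.027, 0.3491]
orientation: [3.126, 0.005, 3.074]
force: [-0.0, -0.2, -2.4]
grip_width: 0.0146
```

```bash
python3 - <<'E'
from h import *
st()
h=hang(up=.065,out=.07)
plan([(h[0],h[1],10)],255)
im=shot('side','s5.png')
E
```

```text
11.9 [0.4342 0.027  0.3491] [3.126 0.005 3.074] q [-0.007 -0.257  1.947  0.015  1.446 -1.512] F [-0.  -0.2 -2.4] w 0.0146
[[[-1.2,1.3,9.1,0.002,-0.048,0,255],
[-0.8,1.3,9.2,0.002,-0.048,0,255],
[-0.4,1.3,9.2,0.002,-0.048,0,255],
[0.1,1.3,9.2,0.002,-0.049,0.001,255],
[0.5,1.4,9.2,0.002,-0.048,0,255],
[1,1.4,9.1,0.001,-0.049,0.001,255],
[1.4,1.4,9.1,0.002,-0.048,0,255],
[1.9,1.4,9,0.001,-0.049,0.001,255],
[2.3,1.4,8.8,0.002,-0.048,0,255],
[2.7,1.5,8.8,0.001,-0.049,0.001,255]]]

end [0.448  0.0405 0.2582] [3.141 0.489 3.067]
```

View pics/s5.png

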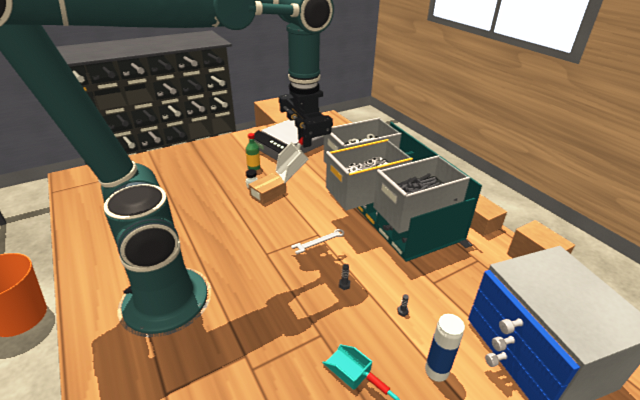

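>>> jog_arm --deltas '[[[-1,1.5,9,0.002,-0.049,0,255],[-1,1.5,9,0.002,-0.049,0,255],[-0.5,1.5,9,0.002,-0.049,0,255],[0,1.5,9,0.002,-0.049,0,255],[0.5,1.5,9,0.002,-0.049,0,255],[1,1.5,9,0.002,-0.049,0,255],[1.5,1.5,9,0.002,-0.049,0,255],[2,1.5,9,0.002,-0.049,0,255],[2,1.5,9,0.002,-0.049,0,255],[3,1.5,9,0.002,-0.049,0,255]]]'

```text
time_s: 12.95
tcp_pos: [0.4484, 0.0404, 0.2589]
orientation: [-3.136, 0.497, 3.065]
force: [-0.7, -0.3, -1.8]
grip_width: 0.0147
```

```bash
python3 - <<'E'
from h import *
s=st();im=shot('side','s6.png');t=shot('top','t6.png');cp=env.camera_params('wrist');shot('wrist','w6.png');print(cp)
cv2.imwrite('pics/s6c.png',cv2.resize(im[90:230,260:430],None,fx=4.5,fy=4.2,interpolation=cv2.INTER_CUBIC))
cv2.imwrite('pics/t6c.png',cv2.resize(t[130:260,250:390],None,fx=4.5,fy=4.5,interpolation=cv2.INTER_CUBIC))
for n in['side','top','wrist']:
  for l in ['hook_tip','scoop_grip','bowl_tip','nuts_lip']:
    for d in env.pinpoint(n,l)[:3]: print(n,l,np.round(d['position'],4),round(d['p'],2))
h=hang(up=.065,out=.07);print('expected grip',h[2],h[0])
E
```

```text
12.95 [0.4484 0.0404 0.2589] [-3.136  0.497  3.065] q [ 0.1   -0.51   2.347 -0.122  0.819 -1.332] F [-0.7 -0.3 -1.8] w 0.0147
{'fovy': 62.95016927218467, 'cx': 319.38733307647, 'cy': 199.0200837726547, 'xyz': array([0.31042834, 0.05179946, 0.33568411]), 'orientation': array([-0.81601359,  0.00558376,  1.49369004])}
side hook_tip [0.4942 0.0371 0.2842] 0.91
side scoop_grip [0.4448 0.043  0.2628] 0.75
side scoop_grip [ 0.3268 -0.4875  0.0406] 0.58
side bowl_tip [0.435  0.0392 0.1394] 0.69
side bowl_tip [ 0.2941 -0.3578 -0.0035] 0.55
side nuts_lip [0.5497 0.0342 0.2487] 0.82
top hook_tip [ 0.3418 -0.5155  0.0049] 0.61
top hook_tip [0.4896 0.0406 0.2819] 0.47
top scoop_grip [ 0.3266 -0.4811  0.0398] 0.64
top scoop_grip [0.4428 0.0412 0.2632] 0.57
top bowl_tip [ 0.2914 -0.3683  0.0045] 0.76
top nuts_lip [0.5467 0.0342 0.2481] 0.78
wrist scoop_grip [0.4411 0.0408 0.2638] 0.7
wrist bowl_tip [0.4289 0.0416 0.1342] 0.75
expected grip [0.44633885 0.04056377 0.26644157] [0.44797703 0.04044068 0.25822809]
```

View pics/s6c.png

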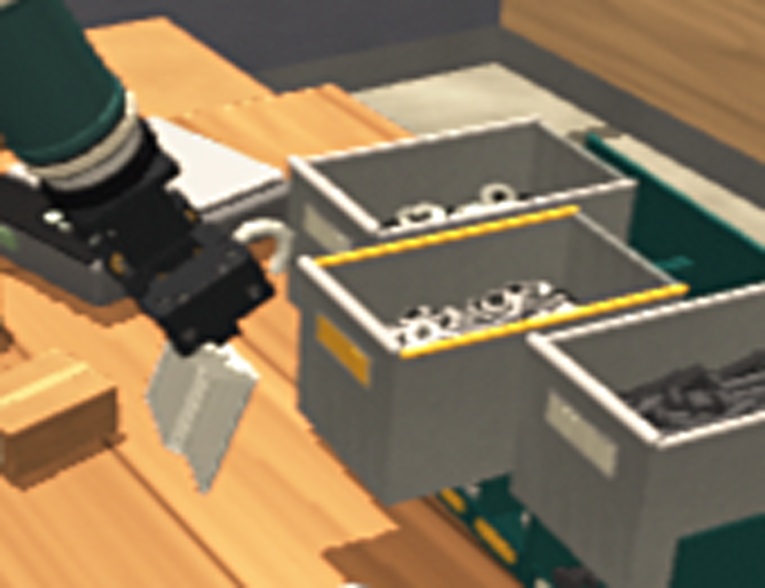

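View pics/w6.png

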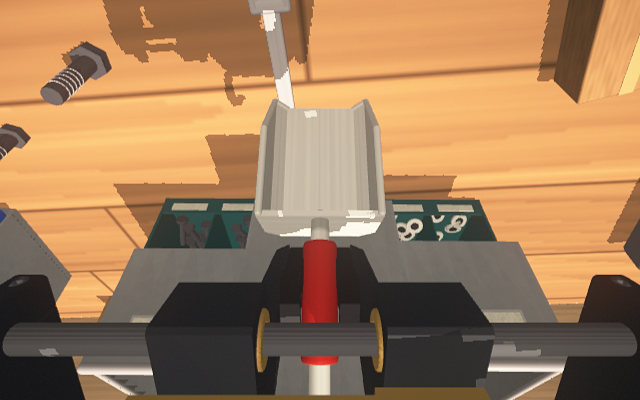

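View pics/t6c.png

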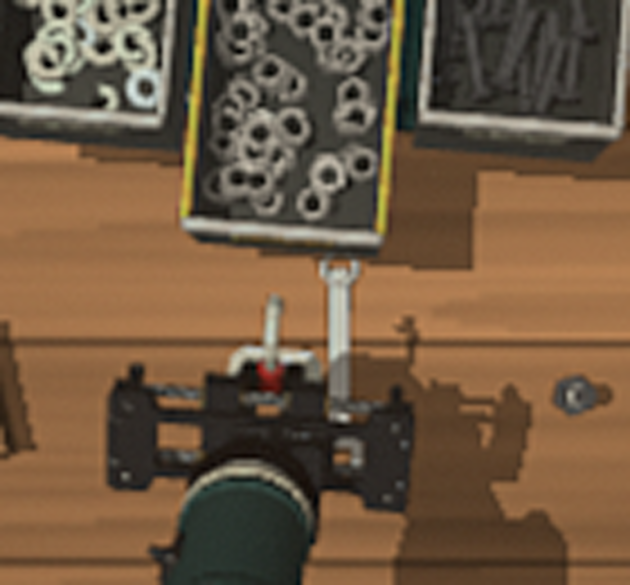

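```bash
python3 - <<'E'
from h import *
L=(.5478,.0338,.25)
h=hang(up=.05,out=.0,lip=L);print(h[0])
plan([(h[0],h[1],8)],255)
h2=hang(up=.0,out=.0,lip=L)
plan([(h2[0],h2[1],10)],255,h[:2])
E
```

```text
[0.51858025 0.0359956  0.24322809]
[[[-6.4,0.1,6.2,-0.001,0.001,0,255],
[-6.4,0.1,6.2,-0.001,0.001,0,255],
[-6.4,0.1,6.2,-0.001,0.001,0,255],
[-6.4,0.1,6.2,-0.001,0.001,0,255],
[-6.4,0,6.1,-0.001,0.001,0,255],
[-6.5,0.1,6.2,-0.001,0.001,0,255],
[-6.5,0,6.1,0,0.002,0,255],
[-6.4,0.1,6.1,-0.001,0.001,0.001,255],
[0,0,0,0,0,0,255],
[0,0,0,0,0,0,255]]]

end [0.5185 0.036  0.2432] [3.141 0.489 3.066]
[[[2.3,0,4.4,0,0,0,255],
[2.4,0,4.4,0,0,0,255],
[2.3,0,4.4,0,0,0,255],
[2.4,0,4.4,0,0,0,255],
[2.3,0,4.4,0,0,0,255],
[2.4,0,4.4,0,0,0,255],
[2.3,0,4.4,0,0,0,255],
[2.4,0,4.4,0,0,0,255],
[2.3,0,4.5,0,0,0,255],
[2.4,0,4.4,0,0,0,255]]]

end [0.5185 0.036  0.1933] [3.142 0.489 3.067]
```

>>> jog_arm --deltas '[[[-6.5,0,6,0,0,0,255],[-6.5,0,6,0,0,0,255],[-6.5,0,6,0,0,0,255],[-6.5,0.2,6,0,0,0,255],[-6.5,0,6.5,0,0,0,255],[-6.5,0.2,6,0,0,0,255],[-6.5,0,6.5,0,0,0,255],[-6,0,6,0,0,0,255],[0,0,0,0,0,0,255],[0,0,0,0,0,0,255]]]'

```text
time_s: 14.7
tcp_pos: [0.5184, 0.0356, 0.2433]
orientation: [-3.134, 0.497, 3.067]
force: [-0.1, -0.3, -2.6]
grip_width: 0.0151
```

```bash
python3 - <<'E'
from h import *
s=st();im=shot('side','s7.png');t=shot('top','t7.png')
cv2.imwrite('pics/s7c.png',cv2.resize(im[110:220,290:430],None,fx=5.5,fy=5.3,interpolation=cv2.INTER_CUBIC))
cv2.imwrite('pics/t7c.png',cv2.resize(t[130:230,260:370],None,fx=6,fy=6,interpolation=cv2.INTER_CUBIC))
for n in['side','top']:
  for l in ['hook_tip','scoop_grip','bowl_tip','nuts_lip']:
    for d in env.pinpoint(n,l)[:3]: print(n,l,np.round(d['position'],4),round(d['p'],2))
h=hang(up=.05,out=.0,lip=(.5478,.0338,.25));print('expected grip',h[2],h[0])
E
```

```text
14.7 [0.5184 0.0356 0.2433] [-3.134  0.497  3.067] q [ 0.068 -0.325  2.262 -0.115  0.716 -1.359] F [-0.1 -0.3 -2.6] w 0.0151
side hook_tip [0.5631 0.0307 0.267 ] 0.64
side scoop_grip [0.5132 0.0347 0.2496] 0.88
side scoop_grip [ 0.3305 -0.4854  0.0374] 0.76
side bowl_tip [0.5054 0.0334 0.1221] 0.75
side bowl_tip [ 0.2954 -0.3597 -0.001 ] 0.72
side bowl_tip [0.4615 0.5043 0.0044] 0.32
side nuts_lip [0.5483 0.0352 0.2519] 0.76
top hook_tip [ 0.3411 -0.5168  0.0045] 0.84
top hook_tip [0.5604 0.0339 0.2696] 0.6
top scoop_grip [ 0.3257 -0.4786  0.0378] 0.79
top scoop_grip [0.5138 0.0327 0.2494] 0.51
top bowl_tip [ 0.2947 -0.3613  0.0052] 0.84
top nuts_lip [0.5487 0.0321 0.2473] 0.62
expected grip [0.51694207 0.03611869 0.25144157] [0.51858025 0.0359956  0.24322809]
```

View pics/s7c.png

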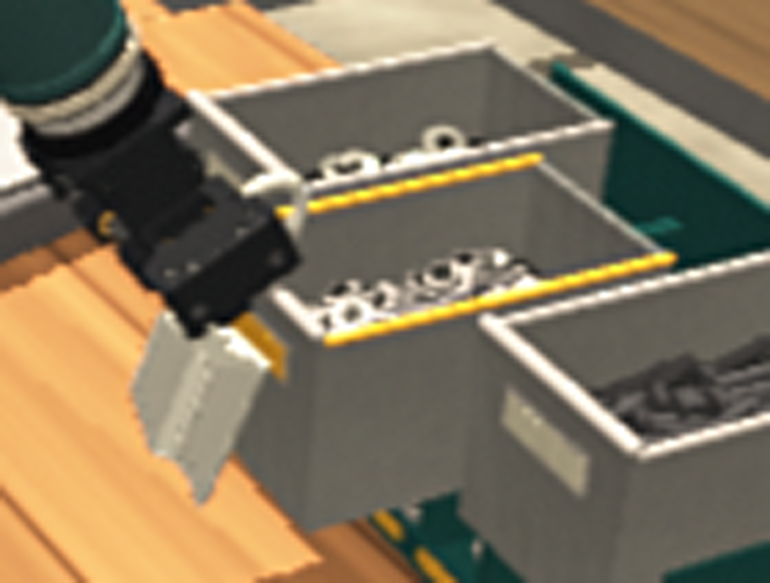

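View pics/t7c.png

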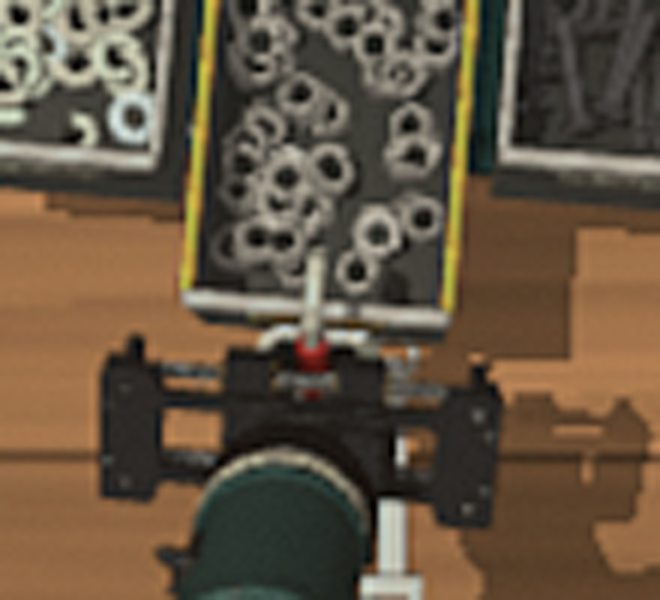

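>>> jog_arm --deltas '[[[-0.9,0,0.5,0,0,0,255],[2.35,0,4.4,0,0,0,255],[2.35,0,4.4,0,0,0,255],[2.35,0,4.4,0,0,0,255],[2.35,0,4.4,0,0,0,255],[2.35,0,4.4,0,0,0,255],[2.35,0,4.4,0,0,0,255],[2.35,0,4.4,0,0,0,255],[0,0,0,0,0,0,255],[0,0,0,0,0,0,255]]]'

```text
time_s: 16.2
tcp_pos: [0.5196, 0.0353, 0.2086]
orientation: [-3.134, 0.497, 3.068]
force: [0.4, -0.2, -2.1]
grip_width: 0.0149
```

```bash
python3 - <<'E'
from h import *
s=st();im=shot('side','s8.png');t=shot('top','t8.png')
cv2.imwrite('pics/s8c.png',cv2.resize(im[110:220,290:430],None,fx=5.5,fy=5.3,interpolation=cv2.INTER_CUBIC))
cv2.imwrite('pics/t8c.png',cv2.resize(t[130:230,260:370],None,fx=6,fy=6,interpolation=cv2.INTER_CUBIC))
for n in['side','top']:
  for l in ['hook_tip','scoop_grip','bowl_tip','nuts_lip']:
    for d in env.pinpoint(n,l)[:1]: print(n,l,np.round(d['position'],4),round(d['p'],2))
E
```

```text
16.2 [0.5196 0.0353 0.2086] [-3.134  0.497  3.068] q [ 0.067 -0.287  2.303 -0.126  0.637 -1.345] F [ 0.4 -0.2 -2.1] w 0.0149
side hook_tip [0.5661 0.0307 0.2323] 0.87
side scoop_grip [ 0.3304 -0.4828  0.0384] 0.94
side bowl_tip [ 0.2935 -0.3574 -0.0014] 0.92
side nuts_lip [0.5443 0.0332 0.2504] 0.91
top hook_tip [ 0.3462 -0.5165  0.0056] 0.76
top scoop_grip [ 0.3283 -0.4776  0.0388] 0.7
top bowl_tip [ 0.2944 -0.3649  0.0061] 0.81
top nuts_lip [0.5451 0.0309 0.2479] 0.68
```

View pics/s8c.png

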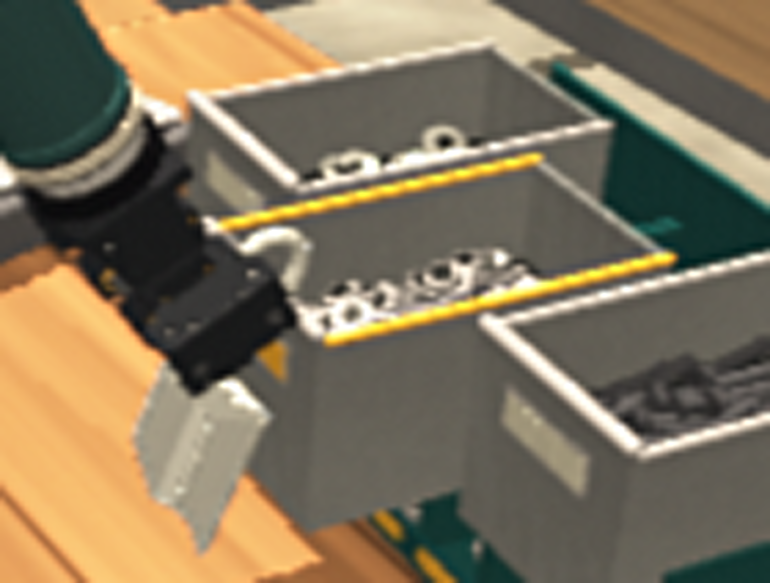

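View pics/t8c.png

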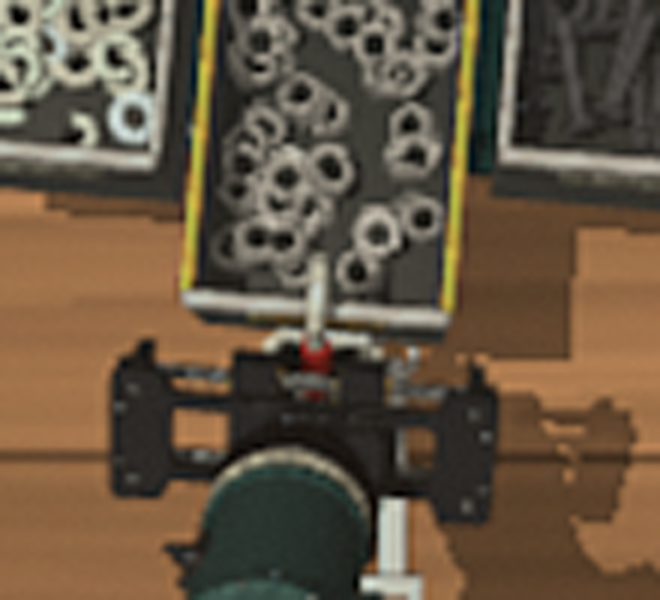

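>>> jog_arm --deltas '[[[1.2,0,2.2,0,0,0,255],[1.2,0,2.2,0,0,0,255],[1.2,0,2.2,0,0,0,255],[1.2,0,2.2,0,0,0,255],[1.2,0,2.2,0,0,0,255],[0.9,0,1.8,0,0,0,255],[0,0,0,0,0,0,255],[0,0,0,0,0,0,255],[0,0,0,0,0,0,255],[0,0,0,0,0,0,255]]]'

```text
time_s: 17.7
tcp_pos: [0.5198, 0.0352, 0.1944]
orientation: [-3.134, 0.498, 3.068]
force: [0.3, -0.6, -2.7]
grip_width: 0.0148
```

```bash
python3 - <<'E'
from h import *
s=st();im=shot('side','s9.png');t=shot('top','t9.png')
cv2.imwrite('pics/s9c.png',cv2.resize(im[110:220,290:430],None,fx=5.5,fy=5.3,interpolation=cv2.INTER_CUBIC))
cv2.imwrite('pics/t9c.png',cv2.resize(t[130:230,260:370],None,fx=6,fy=6,interpolation=cv2.INTER_CUBIC))
for n in['side','top']:
  for l in ['hook_tip','nuts_lip']:
    for d in env.pinpoint(n,l)[:2]: print(n,l,np.round(d['position'],4),round(d['p'],2))
E
```

```text
17.7 [0.5198 0.0352 0.1944] [-3.134  0.498  3.068] q [ 0.067 -0.27   2.319 -0.131  0.604 -1.338] F [ 0.3 -0.6 -2.7] w 0.0148
side hook_tip [0.5645 0.0324 0.22  ] 0.77
side hook_tip [0.507  0.0349 0.0735] 0.53
side nuts_lip [0.5457 0.0344 0.2531] 0.69
top hook_tip [ 0.3438 -0.5177  0.0052] 0.77
top hook_tip [ 5.230e-01 -3.449e-01  4.000e-04] 0.73
top nuts_lip [0.5491 0.0302 0.246 ] 0.68
```

View pics/s9c.png

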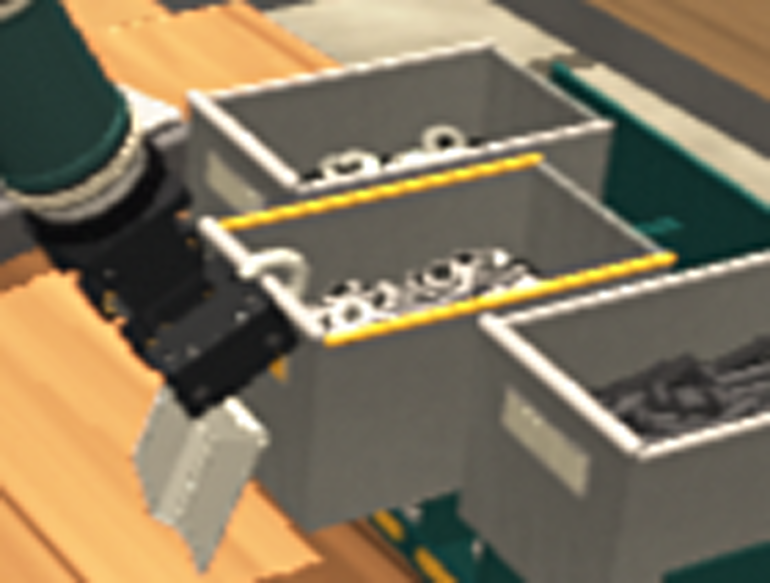

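View pics/t9c.png

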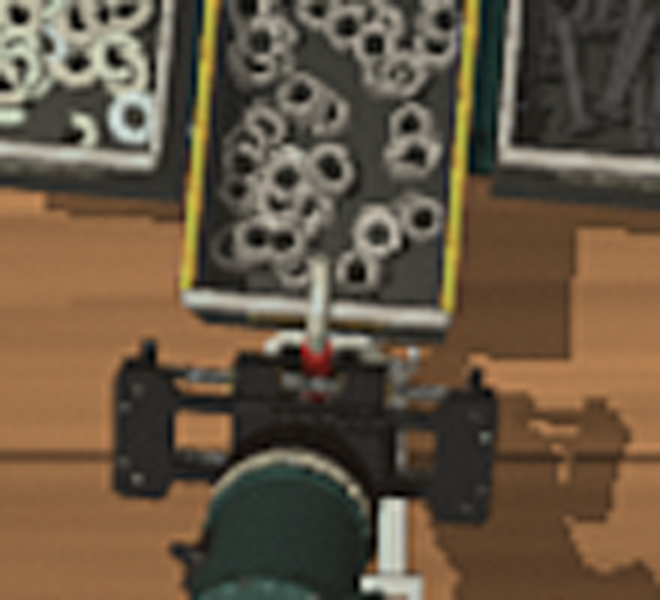

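>>> jog_arm --deltas '[[[0.25,0,0.45,0,0,0,255],[0.25,0,0.45,0,0,0,255],[0.25,0,0.45,0,0,0,255],[0.25,0,0.45,0,0,0,255],[0.25,0,0.45,0,0,0,255],[0.25,0,0.45,0,0,0,255],[0,0,0,0,0,0,255],[0,0,0,0,0,0,255],[0,0,0,0,0,0,255],[0,0,0,0,0,0,255]]]'

```text
time_s: 19.0
tcp_pos: [0.5199, 0.0352, 0.1914]
orientation: [-3.134, 0.498, 3.068]
force: [-0.3, -0.1, 0.7]
grip_width: 0.0145
```

>>> jog_arm --deltas '[[[0,0,0,0,0,0,200],[0,0,0,0,0,0,190],[0,0,0,0,0,0,160],[0,0,0,0,0,0,130],[0,0,0,0,0,0,110],[0,0,0,0,0,0,100],[0,0,0,0,0,0,100],[0,0,0,0,0,0,100],[0,0,0,0,0,0,100],[0,0,0,0,0,0,100]]]'

```text
time_s: 20.0
tcp_pos: [0.5197, 0.0352, 0.1911]
orientation: [-3.134, 0.498, 3.068]
force: [-0.8, -0.3, -0.0]
grip_width: 0.0534
```

```bash
python3 - <<'E'
from h import *
s=st();im=shot('side','s10.png');t=shot('wrist','w10.png')
cv2.imwrite('pics/s10c.png',cv2.resize(im[110:220,290:430],None,fx=5.5,fy=5.3,interpolation=cv2.INTER_CUBIC))
E
```

```text
20.0 [0.5197 0.0352 0.1911] [-3.134  0.498  3.068] q [ 0.067 -0.266  2.322 -0.133  0.597 -1.337] F [-0.8 -0.3 -0. ] w 0.0534
```

View pics/s10c.png

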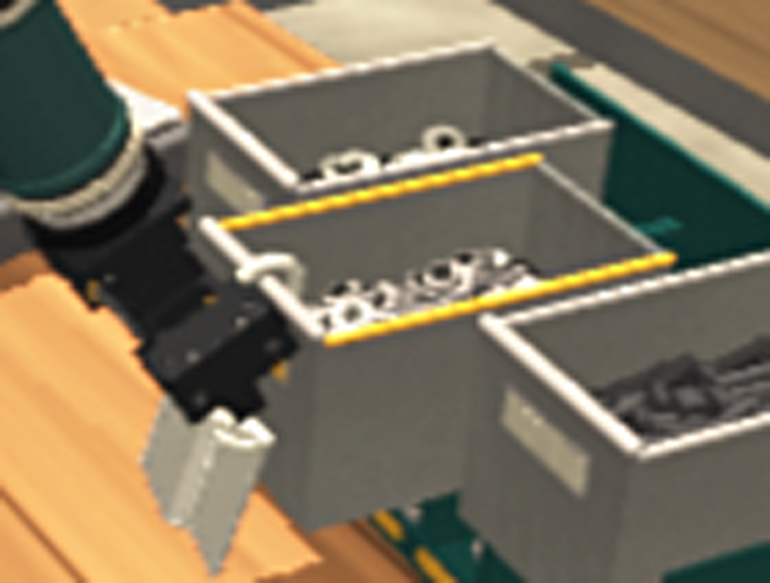

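View pics/w10.png

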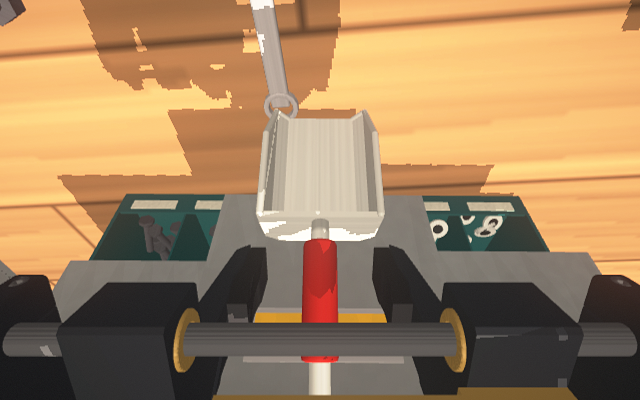

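>>> jog_arm --deltas '[[[0,0,-4,0,0,0,100],[0,0,-8,0,0,0,100],[0,0,-8,0,0,0,100],[0,0,-10,0,0,0,100],[0,0,-10,0,0,0,100],[0,0,-12,0,0,0,100],[0,0,-15,0,0,0,100],[0,0,-15,0,0,0,100],[0,0,-15,0,0,0,100],[0,0,-15,0,0,0,100]]]'

```text
time_s: 21.1
tcp_pos: [0.4658, 0.0401, 0.291]
orientation: [-3.134, 0.499, 3.068]
force: [-0.4, 0.8, -0.1]
grip_width: 0.0538
```

```bash
python3 - <<'E'
from h import *
s=st();im=shot('side','s11.png');t=shot('top','t11.png');print(env.camera_params('wrist'));shot('wrist','w11.png')
cv2.imwrite('pics/s11c.png',cv2.resize(im[110:240,290:450],None,fx=4.6,fy=4.6,interpolation=cv2.INTER_CUBIC))
for n in['side','wrist','top']:
  for l in ['hook_tip','bowl_tip','scoop_grip','nuts_lip','washers_lip','bolts_lip']:
    for d in env.pinpoint(n,l)[:2]: print(n,l,np.round(d['position'],4),round(d['p'],2))
E
```

```text
21.1 [0.4658 0.0401 0.291 ] [-3.134  0.499  3.068] q [ 0.094 -0.487  2.277 -0.115  0.864 -1.348] F [-0.4  0.8 -0.1] w 0.0538
{'fovy': 62.95016927218467, 'cx': 319.38733307647, 'cy': 199.0200837726547, 'xyz': array([0.33020632, 0.05149314, 0.37059235]), 'orientation': array([-0.82884109,  0.00490392,  1.49457699])}
side hook_tip [0.5641 0.0302 0.2174] 0.85
side bowl_tip [ 0.2962 -0.3588 -0.0022] 0.95
side bowl_tip [0.5127 0.0311 0.0673] 0.9
side scoop_grip [0.5168 0.0349 0.1964] 0.95
side scoop_grip [ 0.3289 -0.4855  0.0385] 0.84
side nuts_lip [0.5458 0.0345 0.2504] 0.74
side nuts_lip [ 0.618  -0.1274  0.2486] 0.38
side washers_lip [0.6252 0.1801 0.254 ] 0.92
side bolts_lip [ 0.6204 -0.1297  0.2482] 0.79
wrist hook_tip [0.5094 0.0369 0.0679] 0.73
wrist bowl_tip [0.5139 0.0359 0.0694] 0.84
wrist scoop_grip [0.5161 0.0345 0.1984] 0.77
wrist scoop_grip [ 0.5214 -0.3455 -0.0014] 0.26
wrist nuts_lip [0.5492 0.0314 0.254 ] 0.73
wrist bolts_lip [ 0.4433 -0.1975  0.0021] 0.46
top hook_tip [0.5609 0.0275 0.2173] 0.76
top hook_tip [ 0.3426 -0.5176  0.006 ] 0.74
top bowl_tip [ 0.2928 -0.3668  0.0063] 0.78
top bowl_tip [0.5159 0.0351 0.0664] 0.74
top scoop_grip [ 0.3265 -0.4798  0.0396] 0.59
top scoop_grip [0.517  0.0336 0.2005] 0.58
top nuts_lip [0.5492 0.0334 0.2478] 0.84
top washers_lip [0.6328 0.1853 0.2505] 0.8
top bolts_lip [ 0.619  -0.1273  0.2461] 0.62
```

View pics/s11c.png

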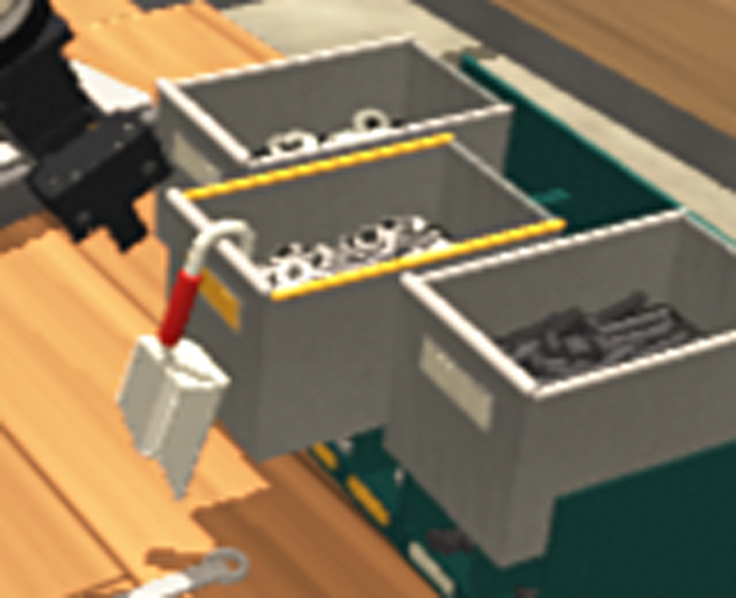

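View pics/w11.png

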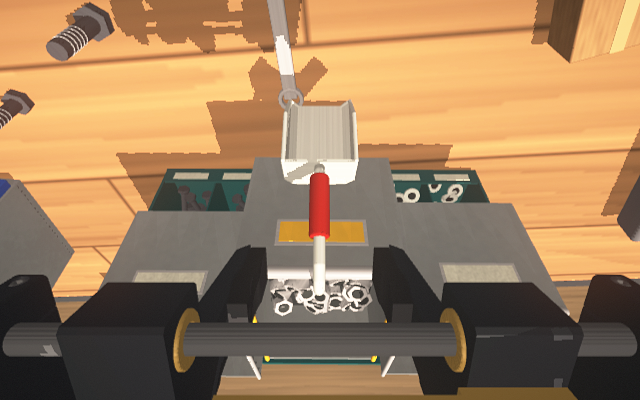

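```bash
python3 - <<'E'
from h import *
st()
L=np.array([.5478,.0338,.25])
T=tool((0,0,-1),yr)
a=L-.042*yr-.042*xr
A=np.array([a[0],a[1],.32]);B=np.array([a[0],a[1],.242])
plan([(A,T,10)],255)
plan([(B,T,8)],255,(A,T))
E
```

```text
22.15 [0.4664 0.04   0.2896] [-3.134  0.498  3.068] q [ 0.093 -0.485  2.277 -0.115  0.861 -1.348] F [1.5 0.3 0.5] w 0.0536
[[[-4.9,-4.2,-0.8,-0.001,0.05,0,255],
[-4.9,-4.2,-1,-0.001,0.05,0,255],
[-4.8,-4.2,-1.2,-0.001,0.05,0,255],
[-4.8,-4.2,-1.5,-0.001,0.05,0,255],
[-4.7,-4.2,-1.7,0,0.05,0,255],
[-4.6,-4.2,-2,-0.001,0.05,0,255],
[-4.5,-4.2,-2.2,0,0.049,0,255],
[-4.4,-4.2,-2.4,-0.001,0.05,0,255],
[-4.2,-4.3,-2.6,0,0.049,0,255],
[-4.1,-4.2,-2.9,-0.001,0.05,-0.001,255]]]

end [ 0.5028 -0.0049  0.32  ] [ 3.141 -0.     3.067]
[[[0,0,9.7,0,0,0,255],
[0,0,9.8,0,0,0,255],
[0,0,9.7,0,0,0,255],
[0,0,9.8,0,0,0,255],
[0,0,9.8,0,0,0,255],
[0,0,9.7,0,0,0,255],
[0,0,9.7,0,0,0,255],
[0,0,9.8,0,0,0,255],
[0,0,0,0,0,0,255],
[0,0,0,0,0,0,255]]]

end [ 0.5028 -0.0049  0.242 ] [3.142 0.    3.067]
```

>>> jog_arm --deltas '[[[-5,-4.2,-1,0,0.05,0,255],[-5,-4.2,-1,0,0.05,0,255],[-5,-4.2,-1,0,0.05,0,255],[-5,-4.2,-1.5,0,0.05,0,255],[-4.5,-4.2,-2,0,0.05,0,255],[-4.5,-4.2,-2,0,0.05,0,255],[-4.5,-4.2,-2,0,0.05,0,255],[-4.5,-4.2,-2.5,0,0.05,0,255],[-4,-4.2,-2.5,0,0.05,0,255],[-4,-4.2,-3,0,0.05,0,255]]]'

```text
time_s: 23.15
tcp_pos: [0.5031, -0.005, 0.3206]
orientation: [-3.135, -0.004, 3.064]
force: [-0.1, 0.2, -0.1]
grip_width: 0.0003
```

>>> jog_arm --deltas '[[[0,0,10,0,0,0,255],[0,0,10,0,0,0,255],[0,0,10,0,0,0,255],[0,0,10,0,0,0,255],[0,0,10,0,0,0,255],[0,0,10,0,0,0,255],[0,0,10,0,0,0,255],[0,0,8,0,0,0,255],[0,0,0,0,0,0,255],[0,0,0,0,0,0,255]]]'

```text
time_s: 24.15
tcp_pos: [0.5025, -0.0053, 0.2423]
orientation: [-3.135, -0.002, 3.064]
force: [0.5, -0.2, -0.2]
grip_width: 0.0001
```

```bash
python3 - <<'E'
from h import *
st();im=shot('side','s12.png');t=shot('top','t12.png')
a=cv2.resize(im[90:230,290:430],None,fx=4,fy=4,interpolation=cv2.INTER_CUBIC)
b=cv2.resize(t[110:250,260:310+60],None,fx=4,fy=4,interpolation=cv2.INTER_CUBIC)
cv2.imwrite('pics/s12c.png',a[:,:400]);cv2.imwrite('pics/st12.png',np.hstack([a[:,:380],b[:,:420]]))
E
```

```text
24.15 [ 0.5025 -0.0053  0.2423] [-3.135e+00 -2.000e-03  3.064e+00] q [-0.056 -0.059  1.972 -0.007  1.231 -1.547] F [ 0.5 -0.2 -0.2] w 0.0001
```

View pics/st12.png

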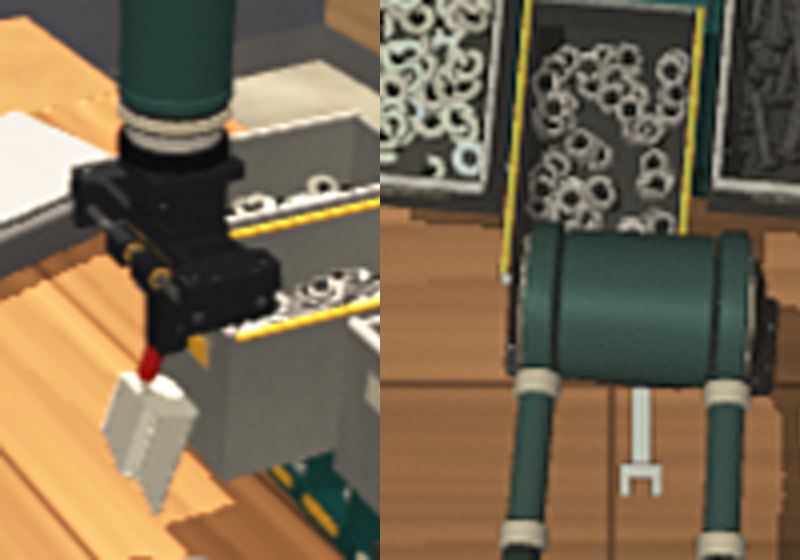

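>>> jog_arm --deltas '[[[-5,0,0,0,0,0,255],[-5,0,0,0,0,0,255],[-4,0,0,0,0,0,255],[-3,0,0,0,0,0,255],[-3,0,0,0,0,0,255],[-3,0,0,0,0,0,255],[-3,0,0,0,0,0,255],[-3,0,0,0,0,0,255],[-3,0,0,0,0,0,255],[-3,0,0,0,0,0,255]]]'

```text
time_s: 25.25
tcp_pos: [0.537, -0.0079, 0.2422]
orientation: [-3.135, -0.004, 3.064]
force: [-4.6, -0.2, 2.6]
grip_width: 0.0004
```

>>> jog_arm --deltas '[[[-3,0,0,0,0,0,255],[-4,0,0,0,0,0,255],[-4,0,0,0,0,0,255],[-4,0,0,0,0,0,255],[-4,0,0,0,0,0,255],[-4,0,0,0,0,0,255],[-4,0,0,0,0,0,255],[-4,0,0,0,0,0,255],[-4,0,0,0,0,0,255],[-3,0,0,0,0,0,255]]]'

```text
time_s: 26.25
tcp_pos: [0.5758, -0.011, 0.2422]
orientation: [-3.135, -0.002, 3.064]
force: [-4.5, -0.3, 2.5]
grip_width: 0.0005
```

```bash
python3 - <<'E'
from h import *
st();im=shot('side','s13.png');t=shot('top','t13.png')
a=cv2.resize(im[70:230,290:430],None,fx=4,fy=4,interpolation=cv2.INTER_CUBIC)
cv2.imwrite('pics/s13c.png',a)
for n in['side','top']:
  for l in ['hook_tip','bowl_tip','nuts_lip']:
    for d in env.pinpoint(n,l)[:2]: print(n,l,np.round(d['position'],4),round(d['p'],2))
E
```

```text
26.25 [ 0.5758 -0.011   0.2422] [-3.135e+00 -2.000e-03  3.064e+00] q [-0.059  0.084  1.828 -0.007  1.232 -1.549] F [-4.5 -0.3  2.5] w 0.0005
side hook_tip [0.612  0.0272 0.219 ] 0.84
side hook_tip [0.4036 0.3847 0.0024] 0.42
side bowl_tip [ 0.2946 -0.3598 -0.0052] 0.7
side bowl_tip [0.5621 0.0288 0.0717] 0.57
side nuts_lip [0.5918 0.0319 0.2528] 0.65
top hook_tip [ 0.3405 -0.5187  0.0078] 0.89
top bowl_tip [ 0.2922 -0.3657  0.0069] 0.73
top bowl_tip [0.5683 0.0344 0.0676] 0.58
```

View pics/s13c.png

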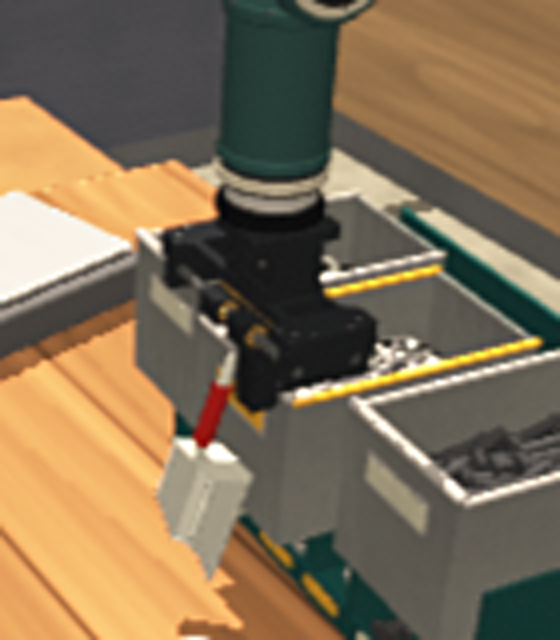

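>>> jog_arm --deltas '[[[-3,0,0,0,0,0,255],[-3,0,0,0,0,0,255],[-3,0,0,0,0,0,255],[-3,0,0,0,0,0,255],[-3,0,0,0,0,0,255],[-3,0,0,0,0,0,255],[-3,0,0,0,0,0,255],[-3,0,0,0,0,0,255],[-2,0,0,0,0,0,255],[-2,0,0,0,0,0,255]]]'

```text
time_s: 27.65
tcp_pos: [0.6035, -0.0131, 0.2423]
orientation: [-3.135, -0.002, 3.064]
force: [-3.9, 0.6, 3.9]
grip_width: 0.0007
```

```bash
python3 - <<'E'
from h import *
st();im=shot('side','s14.png');t=shot('top','t14.png')
cv2.imwrite('pics/s14c.png',cv2.resize(im[90:250,310:490],None,fx=4,fy=3.6,interpolation=cv2.INTER_CUBIC))
E
```

```text
27.65 [ 0.6035 -0.0131  0.2423] [-3.135e+00 -2.000e-03  3.064e+00] q [-0.059  0.136  1.769 -0.007  1.238 -1.55 ] F [-3.9  0.6  3.9] w 0.0007
```

View pics/s14c.png

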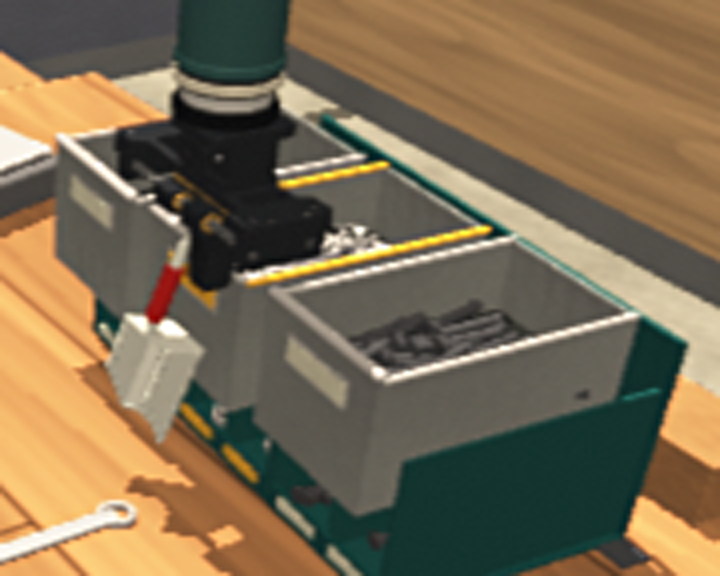

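>>> jog_arm --deltas '[[[-1.5,0,0,0,0,0,255],[-1.5,0,0,0,0,0,255],[-1.5,0,0,0,0,0,255],[-1.5,0,0,0,0,0,255],[-1.5,0,0,0,0,0,255],[-1.5,0,0,0,0,0,255],[-1.5,0,0,0,0,0,255],[-1.5,0,0,0,0,0,255],[-1.5,0,0,0,0,0,255],[-1.5,0,0,0,0,0,255]]]'

```text
time_s: 28.75
tcp_pos: [0.6183, -0.0143, 0.2421]
orientation: [-3.135, -0.002, 3.064]
force: [-4.9, 0.3, 1.5]
grip_width: 0.0006
```

```bash
python3 - <<'E'
from h import *
st()
for uv in [(340.9,158.5)]:
    p=onz('top',uv,.163);print(p,p@xr)
for n,p in [('bolts',(.6195,-.128,0)),('wash',(.629,.182,0)),('nuts0',(.5478,.0338,0))]: print(n,np.dot(p,xr))
im=shot('side','s15.png')
cv2.imwrite('pics/s15c.png',cv2.resize(im[150:260,320:450],None,fx=6,fy=5.4,interpolation=cv2.INTER_CUBIC))
E
```

```text
28.75 [ 0.6183 -0.0143  0.2421] [-3.135e+00 -2.000e-03  3.064e+00] q [-0.06   0.165  1.738 -0.007  1.242 -1.551] F [-4.9  0.3  1.5] w 0.0006
[ 0.6294305  -0.05629108  0.163     ] 0.631878933406761
bolts 0.6273494753514236
wash 0.6135945598689394
nuts0 0.5437274104560486
```

View pics/s15c.png

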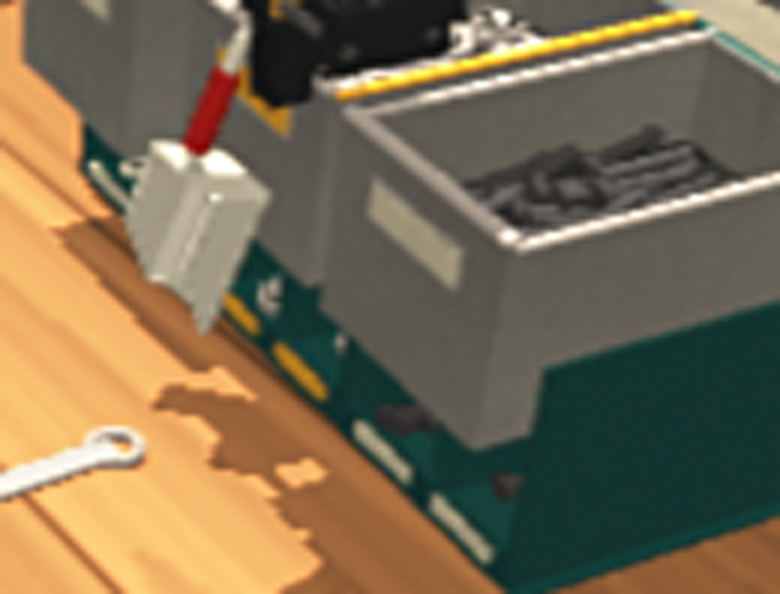

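```bash
python3 - <<'E'
from h import *
for uv,z in [((404.2,259.3),0),((410.8,218.5),.163),((334,178.5),0)]:
    p=onz('side',uv,z);print(p.round(4),p@xr)
E
```

```text
[ 0.6493 -0.1971 -0.    ] 0.6622538548304646
[ 0.6406 -0.2017  0.163 ] 0.6539531307069938
[0.7001 0.2842 0.    ] 0.6768589342839502
```

>>> jog_arm --deltas '[[[-1,0,0,0,0,0,255],[-1,0,0,0,0,0,255],[-1,0,0,0,0,0,255],[-1,0,0,0,0,0,255],[-1,0,0,0,0,0,255],[-1,0,0,0,0,0,255],[-1,0,0,0,0,0,255],[-1,0,0,0,0,0,255],[0,0,0,0,0,0,255],[0,0,0,0,0,0,255]]]'

```text
time_s: 29.8
tcp_pos: [0.626, -0.0149, 0.2421]
orientation: [-3.135, -0.003, 3.064]
force: [-4.2, 0.4, 1.5]
grip_width: 0.0003
```

>>> jog_arm --deltas '[[[-1,0,0,0,0,0,255],[-1,0,0,0,0,0,255],[-1,0,0,0,0,0,255],[-1,0,0,0,0,0,255],[-1,0,0,0,0,0,255],[0,0,0,0,0,0,255],[0,0,0,0,0,0,255],[0,0,0,0,0,0,255],[0,0,0,0,0,0,255],[0,0,0,0,0,0,255]]]'

```text
time_s: 30.8
tcp_pos: [0.6263, -0.0149, 0.2421]
orientation: [-3.135, -0.013, 3.064]
force: [-20.6, 0.5, 10.4]
grip_width: 0.0004
```

>>> jog_arm --deltas '[[[-1,0,0,0,0,0,255],[-1,0,0,0,0,0,255],[-1,0,0,0,0,0,255],[0,0,0,0,0,0,255],[0,0,0,0,0,0,255],[0,0,0,0,0,0,255],[0,0,0,0,0,0,255],[0,0,0,0,0,0,255],[0,0,0,0,0,0,255],[0,0,0,0,0,0,255]]]'

```text
time_s: 31.8
tcp_pos: [0.6264, -0.0149, 0.2421]
orientation: [-3.135, -0.02, 3.064]
force: [-28.8, 1.7, 14.7]
grip_width: 0.0007
```

```bash
python3 - <<'E'
from h import *
st();im=shot('side','s16.png')
cv2.imwrite('pics/s16c.png',cv2.resize(im[110:260,310:490],None,fx=4.2,fy=3.9,interpolation=cv2.INTER_CUBIC))
E
```

```text
31.8 [ 0.6264 -0.0149  0.2421] [-3.135 -0.02   3.064] q [-0.06   0.191  1.707 -0.007  1.264 -1.551] F [-28.8   1.7  14.7] w 0.0007
```

View pics/s16c.png

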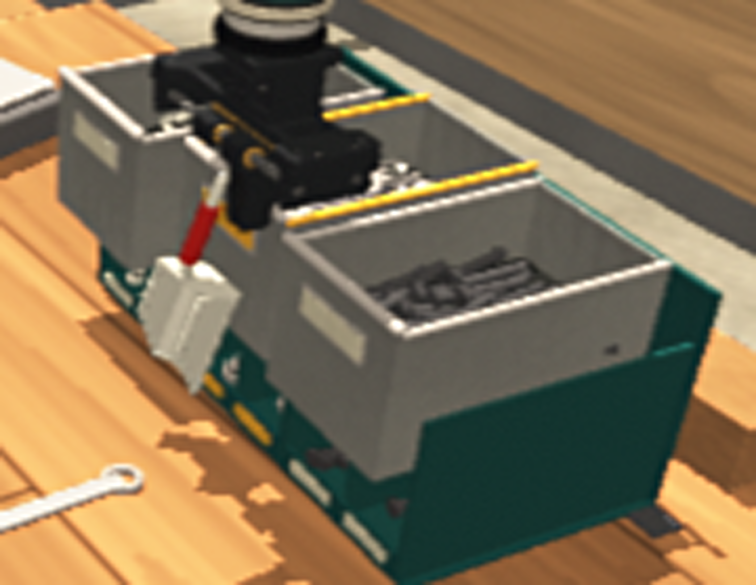

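>>> jog_arm --deltas '[[[2,0,0,0,0,0,255],[2,0,0,0,0,0,255],[2,0,0,0,0,0,255],[3,0,0,0,0,0,255],[4,0,0,0,0,0,255],[6,0,-2,0,0,0,255],[6,0,-10,0,0,0,255],[6,0,-20,0,0,0,255],[6,0,-30,0,0,0,255],[6,0,-30,0,0,0,255]]]'

```text
time_s: 32.85
tcp_pos: [0.591, -0.0115, 0.3356]
orientation: [-3.135, -0.002, 3.064]
force: [-0.3, -0.1, 0.4]
grip_width: 0.0005
```

>>> jog_arm --deltas '[[[15,0,-10,0,0,0,255],[20,0,-10,0,0,0,255],[20,0,0,0,0,0,255],[20,0,0,0,0,0,255],[20,0,0,0,0,0,255],[20,0,0,0,0,0,255],[20,0,0,0,0,0,255],[15,0,0,0,0,0,255],[0,0,0,0,0,0,255],[0,0,0,0,0,0,255]]]'

```text
time_s: 33.85
tcp_pos: [0.4424, 0.0001, 0.3555]
orientation: [-3.135, 0.0, 3.064]
force: [-0.2, -0.5, 0.7]
grip_width: 0.0003
```

```bash
python3 - <<'E'
from h import *
st();im=shot('side','s17.png');t=shot('top','t17.png');shot('wrist','w17.png')
cv2.imwrite('pics/s17c.png',cv2.resize(im[110:260,310:490],None,fx=4.2,fy=3.9,interpolation=cv2.INTER_CUBIC))
cv2.imwrite('pics/t17c.png',cv2.resize(t[60:240,200:440],None,fx=3.2,fy=3.2,interpolation=cv2.INTER_CUBIC))
for n in['side','top']:
  for l in ['hook_tip','bowl_tip','scoop_grip','nuts_lip','washers_lip','bolts_lip','bolt_a','wrench']:
    for d in env.pinpoint(n,l)[:2]: print(n,l,np.round(d['position'],4),round(d['p'],2))
E
```

```text
33.85 [4.424e-01 1.000e-04 3.555e-01] [-3.135  0.     3.064] q [-0.051 -0.238  1.921 -0.007  1.459 -1.544] F [-0.2 -0.5  0.7] w 0.0003
side hook_tip [0.6609 0.0241 0.2167] 0.6
side bowl_tip [ 0.2943 -0.3604  0.0004] 0.76
side nuts_lip [0.6472 0.0253 0.2519] 0.84
side washers_lip [0.6265 0.1827 0.2547] 0.87
side bolts_lip [ 0.6225 -0.1273  0.2494] 0.95
side bolt_a [ 0.433  -0.1932  0.0005] 0.62
side bolt_a [ 0.5175 -0.3472 -0.0023] 0.48
side wrench [ 0.4657 -0.002   0.0025] 0.53
top hook_tip [ 0.3407 -0.514   0.0048] 0.94
top hook_tip [0.6584 0.0236 0.2163] 0.82
top bowl_tip [ 0.2941 -0.3656  0.0081] 0.96
top bowl_tip [0.6134 0.0276 0.0646] 0.64
top scoop_grip [ 0.3283 -0.4761  0.0384] 0.9
top scoop_grip [0.6152 0.0267 0.1995] 0.67
top nuts_lip [0.6437 0.0217 0.2477] 0.95
top washers_lip [0.632  0.184  0.2526] 0.83
top washers_lip [0.644  0.0268 0.2457] 0.35
top bolts_lip [ 0.6195 -0.1238  0.2484] 0.73
top bolt_a [ 0.4041  0.3816 -0.0011] 0.62
top bolt_a [ 5.216e-01 -3.430e-01  2.000e-04] 0.59
top wrench [0.6311 0.1843 0.252 ] 0.54
```

View pics/s17c.png

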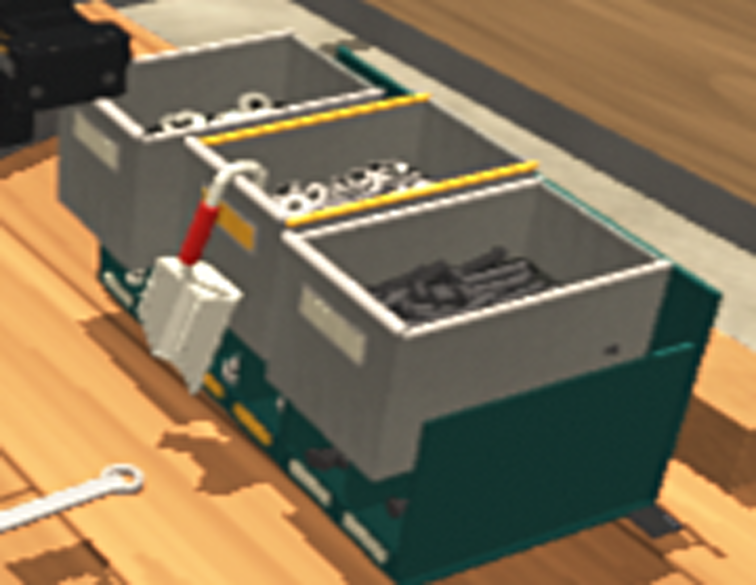

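View pics/t17c.png

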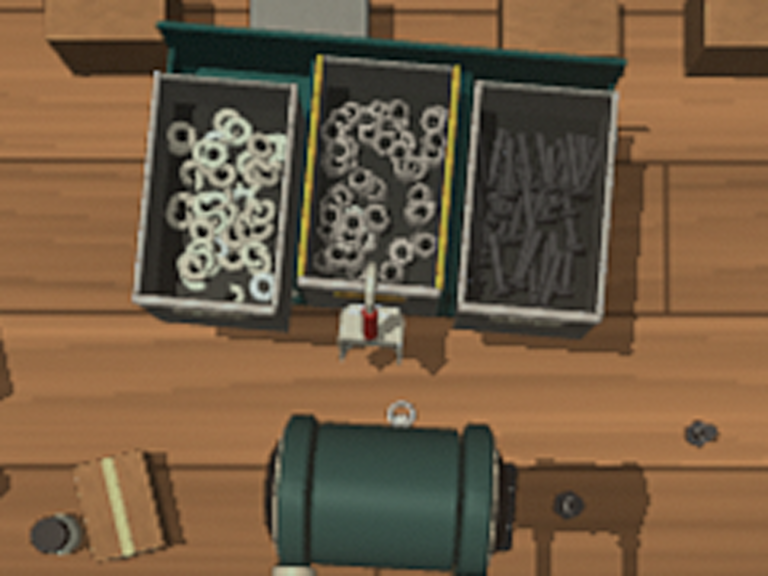

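```bash
python3 - <<'E'
from h import *
print(env.close_job()); st()
E
```

```text
the job is handed in; nothing more can be done
None
the job is handed in; nothing more can be done
```

The aluminium scoop now hangs by its own hook over the front rim of the lock-nut bin, on the outside with the bowl down, and the bin is fully home. I hung the scoop while the bin was pulled out, then pushed the bin in with closed fingertips on its rim, beside the scoop. The job was handed in at about 35 s of the 61 s allowed, with the arm clear.

**Last checks:**
- **Bin home:** pushing harder at the end moved it only about 0.4 mm while the force rose from 4 to 29 N, which is the firm stop. The rim then read at about x = 0.645 m.
- **Scoop hung:** the hook lip is inside the bin and the bowl tip is about 65 mm above the bench. I estimate the tilt at 17–18°, the top end of the expected 10–18°.
- **Other bins:** both neighbouring bins read within about 5 mm of where they started, which is within the detector's noise.
- **Bystanders:** both bolts and the wrench look unmoved. The carton, jar, spray can and oil bottle were never near the arm's work, and I did not measure them again.

**What disagreed:** the networks often reported the turquoise look-alike as the scoop and sometimes mislabelled other parts. I sorted these out by colour and position in the pictures.

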